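Clear the bench rubbish into the tilt-out waste bin

ROBOT

A 6-joint arm with a two-finger parallel gripper is mounted at the origin on the work surface. World frame = base frame: x ahead of the robot, y to its left, z up, the work surface at z = 0. Lengths are in m, angles in rad, forces in N, time in s.
With the tool pointing down it reaches from about 0.25 to 0.775 m from the base axis. Payload 8.9 kg.
Tool frame: the origin (TCP) lies at the very end of the fingers, on their centre line; the grasp point (between the pads) lies 19 mm behind it; z points along the fingers, y is the line along which they close (so a half turn about z gives the same grasp; the last joint's range is limited). The gripper opens to 85 mm and grips with 20 to 120 N. Pads are 22 mm wide; open, the fingers measure 114 mm over their backs; the gripper's body (76 mm by 85 mm) begins 54 mm behind the grasp point. The pads swing forward as they close: fully open they stand 13 mm farther back than shut.
Start: joints at [-1.369, 0.291, -0.153, 1.127, 0, 1.431], TCP at [0.175, -0.495, 0.198] pointing down, gripper open.
Joint ranges: [-2.52, 2.52], [-0.91, 1.74], [-1.3, 1.37], [-1.96, 2.02], [-1.52, 1.47], [-3.14, 3.14]. Speed limits (rad/s): [2.22, 2.22, 2.79, 3.14, 3.14, 3.14].

INTERFACE

Orientations are given as a rotation vector (axis times angle).
In Python, from rig import env, grab_frame, workorder gives the robot as it stands.
- The arm moves only by the tool carry_out, never from a script. Its argument "moves" is a list of rows, each an object of numbers: "tx", "ty", "tz": the shift along the tool's x, y, z each as a share of 5 cm, from -1 to 1; "yaw": the turn about the tool's z as a share of 6 degrees, from -1 to 1; "claw": the opening, from -1 (shut) to 1 (fully open). In form: [{"tx": .., "ty": .., "tz": .., "yaw": .., "claw": ..}, ...]. A call has exactly 8 rows; each row shifts and turns the commanded pose from where the row before left it, along the tool's axes as they then stand; what a row does not reach is not made up. A row lasts 1/10 s, in which the tool goes at most 50 mm and 8.59 degrees, less where a joint would pass 70% of its speed; a pose out of reach is approached as far as the arm can. A call with a number of a shift or a turn outside -1 to 1 is refused whole. A call with a gripper value outside its range is refused whole. The fingers move at their own pace and stop on an object; "squeeze" is the grip in N (left out, the last holds). Time passes only in rows, so rows that do not move let the fingers close, or fill a call up. It gives the time, the measured TCP pose, the force, the opening and the grip force at its end, in the units of the state.
- env.get_state(): the state, without advancing time (a new reading comes with each control period).
- grab_frame(name): name is "side" or "top"; returns a dict with "image" (420x560x3 uint8, red, green, blue), "depth" (420x560 float32, m along the optical axis (not along the pixel's ray), 0 where there is no reading), "mtx" (3x3 intrinsics, pixels), "extrinsics" (4x4, takes a point from world to camera coordinates). Camera axes: x right, y down, z forward; pixel columns grow to the right and rows downward; lengths in m; the calibration is good to about 2 mm. A picture is of the moment at which its call begins.
- workorder.hand_in(): hands the job in; it is judged then, once.
The state is a dict: "time": time; "q": joint angles; "joint_vel": joint speeds; "joint_torque": joint torques, N m; "ee_pos": TCP position; "eef_rot": TCP orientation; "force": force on the tool from outside, world axes, zero at the start; "moment": the same for the moment, N m; "finger_gap": opening from 0.0 (shut) to 1.0 (fully open); "gripper_force": force on a finger pad.
Only numpy, scipy, OpenCV 4.12 (cv2) and the standard library are available. Lean on these libraries where they do the work, as an engineer would, in place of code of your own. Each camera call takes 0.05 s, during which the arm holds its last target. There are 200 camera calls.

TASK

Clear the rubbish off the bench mat: pull the tilt-out waste bin well open by its handle, put the crumpled paper ball, the empty carton and the squashed cardboard core into it, and then shut the bin fully. Leave the flask, the bottle and the beaker standing where they are.

Things in the scene. Friction and masses are not known exactly. Their poses are not given: they have to be found in the camera images.
- cabinet: Fixed white laminate cabinet with dark front edges, 180 deep (x) x 260 wide (y) x 240 high, standing on the bench on the left or on the right, its front to the robot. Its origin lies on the bench 100 mm in front of the middle of its front face; x points from the front to the back, z up. The front is a tilt-out waste bin.
- bin (a joint): Tilt of the waste bin in rad: 0 shut (may start a little ajar), 0.75 fully open. The door (232 wide, from 10 to 226 mm above the bench, 12 thick) turns about its bottom edge, its top coming forward and down towards the robot, and carries an open-topped box behind it that swings out with it. It is stiff and stays where it is left.
- bin_hinge (a point): Point on the hinge axis: middle of the door's outer face at bench height (100 mm along x from the cabinet's origin). Its axes turn with the door: x into the cabinet, y along the hinge, z up along the door.
- bin_handle (a point): Middle of the door's handle, a steel round bar 12 thick and 120 long, parallel to the bench, its middle line 52 mm in front of the door's outer face and 215 mm up the door from the hinge (46 mm of free gap between bar and door; 11 mm below the door's top edge; the bar is carried by a stub at each end). Turns with the door.
- bin_floor (a point): Middle of the bin's inner floor; axes as bin_hinge. The inside is 124 (x) x 210 (y) and the bin's walls rise 149 mm above its floor; the door rises to 210 mm above it. Open fully, the mouth between the cabinet roof's front edge (240 mm high) and the door's top edge (about 155 mm in front of it, 165 mm high) is open to above.
- mat: Fixed grey bench mat, 270 (x) x 410 (y) x 4 thick, flat on the bench on the other side from the cabinet; origin under its middle. The rubbish, the flask, the bottle and the beaker stand on it, mixed, about 120 to 160 mm apart.
- paper_ball: Rubbish: crumpled ball of white paper, stiff, about 59 mm across and 58 high with flattish top and bottom. Origin at its middle, 29 mm above the mat.
- carton: Rubbish: small empty brown cardboard box, 105 (x) x 44 (y) x 30 (z), open at its +x end, lying flat. Origin at its middle, 15 mm above the mat; x along its length.
- core: Rubbish: squashed cardboard core of a roll, a hollow tube 100 long (x), 54 wide (y), 36 high (z), flattened so that it does not roll. Origin at its middle, 18 mm above the mat; x along its length.
- flask: Bystander: conical glass flask with rubber stopper, 80 across at its foot, 26 at its neck from 88 mm up, 138 high. Origin under its middle.
- reagent: Bystander: amber glass bottle with label and black cap, 58 across, 125 high. Origin under its middle.
- beaker: Bystander: plain glass beaker tapering downwards, 68 across at its rim, 68 high, empty. Origin under its middle.

How it is judged:
By the outcome, as a careful person would: the job done as asked, in the order asked, and still so for the second after the job is handed in, with the robot touching nothing.
It also fails if it takes over 72 s, if anything falls off the work surface, if the arm or the gripper's body presses on something with over 40 N, if the wrist force passes 120 N, or if a joint passes its speed limit or range.

## Working session

There is one attempt and no reset: what is moved stays moved. The work goes in short steps, Python scripts to look and compute and a tool call to move; the robot and the scene stay as the last step left them, time stands still between calls to the robot, and variables do not carry over. Pictures are saved under pics/ and viewed, at most 10 in all, crops included, and the job is handed in when it is done.

Besides the shell and the picture viewer there is one more tool, called after ">>>" by a JSON object that holds its "op" and its "data". carry_out: Moves the arm, as the interface text tells. Shift numbers are shares of 5 cm and turn numbers shares of 6 degrees, none past 1 either way. Its arguments: {"type":"object","properties":{"moves":{"type":"array"},"squeeze":{"type":"number"}},"required":["moves"]}

```bash
mkdir -p pics; ls; python3 - <<'E'
from rig import env, grab_frame, workorder
import cv2,numpy as np
for n in("top","side"):
    f=grab_frame(n); cv2.imwrite(f"pics/{n}0.png",f["image"][:,:,::-1]); np.savez(f"{n}0.npz",**f)
    print(n,f["mtx"].round(1).tolist(),f["extrinsics"].round(3).tolist())
s=env.get_state();print({k:np.round(v,3) for k,v in s.items()})
E
```

```text
pics
top [[466.6, 0.0, 276.3], [0.0, 466.6, 207.0], [0.0, 0.0, 1.0]] [[0.019, -1.0, -0.022, 0.004], [-0.998, -0.017, -0.067, 0.577], [0.066, 0.023, -0.998, 1.274], [0.0, 0.0, 0.0, 1.0]]
side [[516.2, 0.0, 283.0], [0.0, 516.2, 209.0], [0.0, 0.0, 1.0]] [[1.0, -0.03, -0.005, -0.556], [-0.025, -0.718, -0.696, 0.105], [0.017, 0.696, -0.718, 1.334], [0.0, 0.0, 0.0, 1.0]]
{'time': np.float64(0.1), 'q': array([-1.369,  0.291, -0.154,  1.127,  0.   ,  1.432]), 'joint_vel': array([ 0.002,  0.   ,  0.002,  0.002, -0.002, -0.   ]), 'joint_torque': array([ 0.0000e+00, -5.3798e+01,  3.3192e+01,  9.0000e-03, -0.0000e+00,
        0.0000e+00]), 'ee_pos': array([ 0.175, -0.494,  0.198]), 'eef_rot': array([-3.095, -0.532,  0.   ]), 'force': array([-1.188,  0.087,  0.016]), 'moment': array([ 0.032,  0.07 , -0.023]), 'gripper_force': np.float64(0.0), 'finger_gap': np.float64(0.998)}
```

View pics/top0.png

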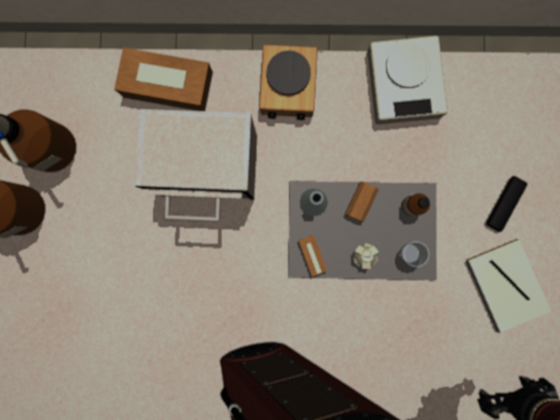

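View pics/side0.png

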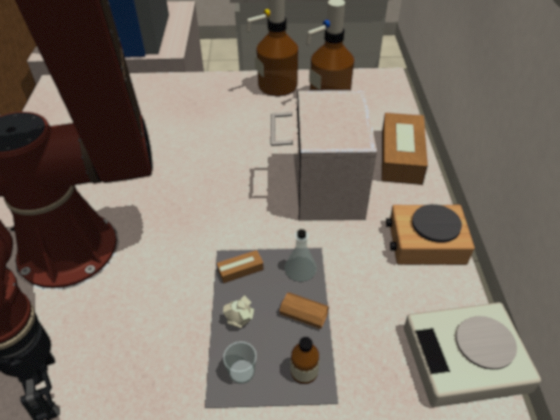

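```bash
cat > h.py <<'E'
import numpy as np,cv2
from rig import env, grab_frame, workorder
from scipy.spatial.transform import Rotation as R
def cloud(f):
    K=f["mtx"];E=f["extrinsics"];d=f["depth"];v,u=np.mgrid[:d.shape[0],:d.shape[1]]
    c=np.stack([(u-K[0,2])/K[0,0]*d,(v-K[1,2])/K[1,1]*d,d],-1)
    w=(c-E[:3,3])@E[:3,:3]; w[d<=0]=np.nan; return w
def rect(p):
    (c,s,a)=cv2.minAreaRect((p[:,:2]*1000).astype(np.float32)); return np.round(c,1),np.round(s,1),round(a,1)
def st():
    s=env.get_state(); r=R.from_rotvec(s["eef_rot"]).as_matrix()
    print("t",round(float(s["time"]),2),"p",(s["ee_pos"]*1000).round(1),"x",r[:,0].round(3),"y",r[:,1].round(3),"z",r[:,2].round(3),"F",s["force"].round(1),"gap",round(float(s["finger_gap"]),2),"gf",s["gripper_force"]); return s,r
E
python3 - <<'E'
from h import *
st()
for n in("top","side"):
    f=dict(np.load(n+"0.npz")); w=cloud(f); x,y,z=w[...,0],w[...,1],w[...,2]
    im=f["image"]; hsv=cv2.cvtColor(im,cv2.COLOR_RGB2HSV).astype(int)
    print(n,"bench z",np.nanmedian(z[330:350,60:120]) if n=="top" else np.nanmedian(z[200:240,150:200]))
    m=(z<.012)&(im.max(-1)<115)&(x>.2)&(x<.7)&(y<.05)&(y>-.45)
    m=cv2.morphologyEx(m.astype(np.uint8),cv2.MORPH_OPEN,np.ones((5,5)))
    print("mat",rect(w[m>0]))
    m=((z>.012)&(x>.25)&(x<.65)&(y<.03)&(y>-.42)).astype(np.uint8)
    N,l,s,c=cv2.connectedComponentsWithStats(m)
    for i in range(1,N):
        if s[i,4]>40:
            p=w[l==i]; hi=p[p[:,2]>np.percentile(p[:,2],95)-.012]
            print(c[i].round(),s[i,4],rect(p),"zmax",np.percentile(p[:,2],97).round(4),"top",rect(hi),im[l==i].mean(0).round())
    m=(z>.2)&(z<.26)&(x>.3)&(y>.1)&(y<.5)
    p=w[m]; print("cab",rect(p[p[:,2]>.23]),np.median(p[p[:,2]>.23],0).round(4))
    if n=="top": np.savetxt; sub=w[200:224,160:226]; q=sub[(sub[...,2]>.15)]; print("handle",len(q),rect(q),np.median(q,0).round(4)); b=q[q[:,0]<np.nanpercentile(q[:,0],60)]; print(rect(b),b[:,2].min(),b[:,2].max())
    else: sub=w[105:150,265:293]; q=sub[(sub[...,2]>.15)]; print("handle",len(q),rect(q),np.median(q,0).round(4))
E
```

```text
t 0.1 p [ 175.4 -494.4  197.8] x [0.943 0.334 0.   ] y [ 0.334 -0.943 -0.001] z [-0.     0.001 -1.   ] F [-1.2  0.1  0. ] gap 1.0 gf 0.0
top bench z 0.0007860593594646362
mat (array([ 516.7, -223.9]), array([266. , 408.9]), 0.1)
[362. 201.] 756 (array([ 594.9, -219.6]), array([ 54.8, 100.7]), 65.6) zmax 0.0451 top (array([ 594.9, -219.7]), array([ 53.9, 100.5]), 65.1) [118.  80.  48.]
[314. 202.] 623 (array([592.9, -88.1]), array([76.7, 76.6]), 45.7) zmax 0.1431 top (array([593.3, -88.7]), array([31.6, 32. ]), 64.3) [69. 72. 69.]
[416. 205.] 513 (array([ 586.3, -357.5]), array([57.9, 54.2]), 6.9) zmax 0.1314 top (array([ 586.8, -359.7]), array([26.3, 23.5]), 46.6) [51. 37. 25.]
[312. 256.] 635 (array([445.7, -86.5]), array([104.8,  44.1]), 21.3) zmax 0.0391 top (array([445.7, -86.5]), array([104.7,  44.1]), 21.3) [140. 110.  79.]
[417. 254.] 368 (array([ 454.7, -354.5]), array([65.4, 64.4]), 0.8) zmax 0.0748 top (array([ 454.7, -354.5]), array([65.4, 64.4]), 0.8) [88. 90. 88.]
[366. 256.] 466 (array([ 447.6, -229.5]), array([64.1, 62.2]), 2.4) zmax 0.0672 top (array([ 449.1, -223.2])
[... 1095 characters left out ...]
top (array([ 595. , -218.1]), array([ 56., 102.]), 65.1) [129.  92.  56.]
[238. 311.] 647 (array([ 449.5, -228.6]), array([66.7, 61.5]), 8.1) zmax 0.0675 top (array([ 449.7, -233.9]), array([59.3, 55.3]), 28.1) [154. 153. 131.]
[304. 360.] 1091 (array([ 588.1, -364.4]), array([50.7, 57.4]), 80.1) zmax 0.1315 top (array([ 588.7, -359.4]), array([26.4, 23.4]), 87.3) [73. 56. 37.]
[240. 360.] 931 (array([ 457.1, -353.5]), array([65.1, 68.6]), 2.3) zmax 0.0747 top (array([ 457.1, -353.5]), array([65.1, 68.6]), 2.3) [108. 113. 110.]
cab (array([685.9, 220.9]), array([245.6, 197.5]), 88.7) [0.6908 0.2086 0.2427]
handle 363 (array([557.8, 218.3]), array([154.6,  58.4]), 87.6) [0.5466 0.203  0.2179]
```

```bash
cat >> h.py <<'E'
def plan(target,a_deg=None):
    "shares still to go, in tool axes after turning to heading a (tool x = cos a, sin a)"
    s,r=st(); a=np.arctan2(r[1,0],r[0,0]); ad=np.radians(a_deg) if a_deg is not None else a
    d=np.array(target)/50-s["ee_pos"]*20
    yaw=-((np.degrees(ad-a)+180)%360-180)/6
    print("yaw",yaw.round(2),"tx",(d[0]*np.cos(ad)+d[1]*np.sin(ad)).round(2),"ty",(d[0]*np.sin(ad)-d[1]*np.cos(ad)).round(2),"tz",(-d[2]).round(2))
E
python3 - <<'E'
from h import *
for n in("top","side"):
    w=cloud(dict(np.load(n+"0.npz"))); x,y,z=w[...,0],w[...,1],w[...,2]
    for lo,hi in((.12,.14),(.19,.21),(.20,.23),(.28,.30)):
        m=(y>lo)&(y<hi)&(x>.45)&(x<.85)
        for a,b in((.233,.25),(.218,.232)):
            q=np.sort(x[m&(z>a)&(z<b)]); print(n,lo,a,len(q),q[:3].round(3),q[-2:].round(3))
        if lo==.20:
            m2=m&(z>.05)&(z<.2)&(x>.56); print("door face",np.sum(m2), np.c_[x[m2],z[m2]][::20].round(3).tolist()[:10])
plan([534,208.5,300],88.6)
E
```

```text
top 0.12 0.233 668 [0.598 0.599 0.599] [0.781 0.781]
top 0.12 0.218 48 [0.584 0.584 0.584] [0.598 0.598]
top 0.19 0.233 656 [0.6 0.6 0.6] [0.782 0.782]
top 0.19 0.218 45 [0.53  0.532 0.532] [0.595 0.595]
top 0.2 0.233 1007 [0.6 0.6 0.6] [0.784 0.784]
top 0.2 0.218 74 [0.529 0.53  0.532] [0.597 0.597]
door face 11 [[0.848, 0.078]]
top 0.28 0.233 669 [0.602 0.602 0.602] [0.785 0.786]
top 0.28 0.218 46 [0.589 0.589 0.589] [0.602 0.603]
side 0.12 0.233 386 [0.6 0.6 0.6] [0.781 0.782]
side 0.12 0.218 22 [0.585 0.586 0.586] [0.596 0.596]
side 0.19 0.233 335 [0.601 0.601 0.601] [0.783 0.783]
side 0.19 0.218 30 [0.53  0.532 0.532] [0.596 0.597]
side 0.2 0.233 499 [0.601 0.602 0.602] [0.783 0.784]
side 0.2 0.218 47 [0.53  0.53  0.532] [0.597 0.598]
door face 19 [[0.601, 0.193]]
side 0.28 0.233 309 [0.603 0.603 0.603] [0.785 0.785]
side 0.28 0.218 20 [0.587 0.588 0.59 ] [0.598 0.598]
t 0.1 p [ 175.4 -494.4  197.8] x [0.943 0.334 0.   ] y [ 0.334 -0.943 -0.001] z [-0.     0.001 -1.   ] F [-1.2  0.1  0. ] gap 1.0 gf 0.0
yaw -11.51 tx 14.23 ty 6.83 tz -2.04
```

>>> {"op": "carry_out", "data": {"moves": [{"tz":-0.3,"yaw":-1,"claw":-0.4},{"tz":-0.3,"yaw":-1,"claw":-0.4},{"tz":-0.3,"yaw":-1,"claw":-0.4},{"tz":-0.3,"yaw":-1,"claw":-0.4},{"tz":-0.3,"yaw":-1,"claw":-0.4},{"tz":-0.3,"yaw":-1,"claw":-0.4},{"tz":-0.3,"yaw":-1,"claw":-0.4},{"tz":0,"yaw":-1,"claw":-0.4}]}}

```text
schema error: expected keys tx, ty, tz, yaw, claw
```

>>> {"op": "carry_out", "data": {"moves": [{"tx":0,"ty":0,"tz":-0.3,"yaw":-1,"claw":-0.4},{"tx":0,"ty":0,"tz":-0.3,"yaw":-1,"claw":-0.4},{"tx":0,"ty":0,"tz":-0.3,"yaw":-1,"claw":-0.4},{"tx":0,"ty":0,"tz":-0.3,"yaw":-1,"claw":-0.4},{"tx":0,"ty":0,"tz":-0.3,"yaw":-1,"claw":-0.4},{"tx":0,"ty":0,"tz":-0.3,"yaw":-1,"claw":-0.4},{"tx":0,"ty":0,"tz":-0.3,"yaw":-1,"claw":-0.4},{"tx":0,"ty":0,"tz":0,"yaw":-1,"claw":-0.4}]}}

```text
time: 0.9
ee_pos: [0.1756, -0.4955, 0.3049]
eef_rot: [2.606, 1.75, -0.001]
force: [0.5, 0.2, -0.3]
finger_gap: 0.299
gripper_force: 0.0
```

>>> {"op": "carry_out", "data": {"moves": [{"tx":0,"ty":0,"tz":0,"yaw":-0.9,"claw":-0.4},{"tx":0,"ty":0,"tz":0,"yaw":-0.9,"claw":-0.4},{"tx":0,"ty":0,"tz":0,"yaw":-0.9,"claw":-0.4},{"tx":0,"ty":0,"tz":0,"yaw":-0.8,"claw":-0.4},{"tx":0.7,"ty":0.3,"tz":0,"yaw":0,"claw":-0.4},{"tx":0.8,"ty":0.4,"tz":0,"yaw":0,"claw":-0.4},{"tx":0.8,"ty":0.4,"tz":0,"yaw":0,"claw":-0.4},{"tx":0.8,"ty":0.4,"tz":0,"yaw":0,"claw":-0.4}]}}

```text
time: 1.7
ee_pos: [0.2547, -0.3401, 0.303]
eef_rot: [-2.25, -2.192, -0.0]
force: [2.8, -0.7, 0.2]
finger_gap: 0.299
gripper_force: 0.0
```

>>> {"op": "carry_out", "data": {"moves": [{"tx":0.8,"ty":0.4,"tz":0,"yaw":0,"claw":-0.4},{"tx":0.8,"ty":0.4,"tz":0,"yaw":0,"claw":-0.4},{"tx":0.8,"ty":0.4,"tz":0,"yaw":0,"claw":-0.4},{"tx":0.8,"ty":0.4,"tz":0,"yaw":0,"claw":-0.4},{"tx":0.8,"ty":0.4,"tz":0,"yaw":0,"claw":-0.4},{"tx":0.8,"ty":0.4,"tz":0,"yaw":0,"claw":-0.4},{"tx":0.8,"ty":0.4,"tz":0,"yaw":0,"claw":-0.4},{"tx":0.8,"ty":0.4,"tz":0,"yaw":0,"claw":-0.4}]}}

```text
time: 2.5
ee_pos: [0.423, -0.0241, 0.3032]
eef_rot: [2.25, 2.193, -0.0]
force: [1.2, -1.5, 0.1]
finger_gap: 0.297
gripper_force: 0.0
```

```bash
python3 -c "
from h import *
plan([534,208.5,197],88.6)"
```

```text
t 2.5 p [423.  -24.1 303.2] x [ 0.026  1.    -0.   ] y [ 1.    -0.026  0.   ] z [ 0. -0. -1.] F [ 1.2 -1.5  0.1] gap 0.3 gf 0.0
yaw -0.01 tx 4.7 ty 2.11 tz 2.12
```

>>> {"op": "carry_out", "data": {"moves": [{"tx":0.8,"ty":0.4,"tz":0,"yaw":0,"claw":-0.4},{"tx":0.8,"ty":0.4,"tz":0,"yaw":0,"claw":-0.4},{"tx":0.8,"ty":0.4,"tz":0,"yaw":0,"claw":-0.4},{"tx":0.8,"ty":0.4,"tz":0,"yaw":0,"claw":-0.4},{"tx":0.8,"ty":0.3,"tz":0.2,"yaw":0,"claw":-0.4},{"tx":0.7,"ty":0.2,"tz":0.3,"yaw":0,"claw":-0.4},{"tx":0,"ty":0,"tz":0.3,"yaw":0,"claw":-0.4},{"tx":0,"ty":0,"tz":0,"yaw":0,"claw":-0.4}]}}

```text
time: 3.3
ee_pos: [0.5322, 0.2068, 0.2607]
eef_rot: [-2.246, -2.193, 0.007]
force: [-1.2, -0.0, 0.1]
finger_gap: 0.299
gripper_force: 0.0
```

```bash
python3 -c "
from h import *
f=grab_frame('top'); w=cloud(f);x,y,z=[w[...,i] for i in range(3)]
for lo,hi in((.145,.16),(.255,.275)):
  m=(y>lo)&(y<hi)&(x>.5)&(x<.57)&(z>.19)&(z<.232); print('bar x',np.median(x[m]).round(4),m.sum(),np.percentile(z[m],[10,90]).round(4))
f=grab_frame('side'); cv2.imwrite('pics/s1.png',cv2.resize(f['image'][60:240,180:420,::-1],None,fx=3,fy=3))
plan([534,208.5,197],88.6)"
```

```text
return _methods._mean(a, axis=axis, dtype=dtype,
  ret = ret.dtype.type(ret / rcount)
Traceback (most recent call last):
IndexError: index -1 is out of bounds for axis 0 with size 0
```

>>> {"op": "carry_out", "data": {"moves": [{"tx":0,"ty":0.03,"tz":0.3,"yaw":0,"claw":-0.4},{"tx":0,"ty":0,"tz":0.3,"yaw":0,"claw":-0.4},{"tx":0,"ty":0,"tz":0.3,"yaw":0,"claw":-0.4},{"tx":0,"ty":0,"tz":0.3,"yaw":0,"claw":-0.4},{"tx":0,"ty":0,"tz":0.1,"yaw":0,"claw":-0.4},{"tx":0,"ty":0,"tz":0,"yaw":0,"claw":-0.8},{"tx":0,"ty":0,"tz":0,"yaw":0,"claw":-0.8},{"tx":0,"ty":0,"tz":0,"yaw":0,"claw":-0.8}], "squeeze": 20}}

```text
time: 4.15
ee_pos: [0.5357, 0.2061, 0.1994]
eef_rot: [2.25, 2.192, 0.002]
force: [0.6, 0.5, -0.7]
finger_gap: 0.099
gripper_force: 0.0
```

```bash
python3 -c "
from h import *
st()
f=grab_frame('side'); cv2.imwrite('pics/s1.png',cv2.resize(f['image'][60:240,180:420,::-1],None,fx=3,fy=3))"
```

```text
t 4.15 p [535.7 206.1 199.4] x [0.026 1.    0.   ] y [ 1.    -0.026  0.001] z [ 0.001  0.    -1.   ] F [ 0.6  0.5 -0.7] gap 0.1 gf 0.0
```

View pics/s1.png

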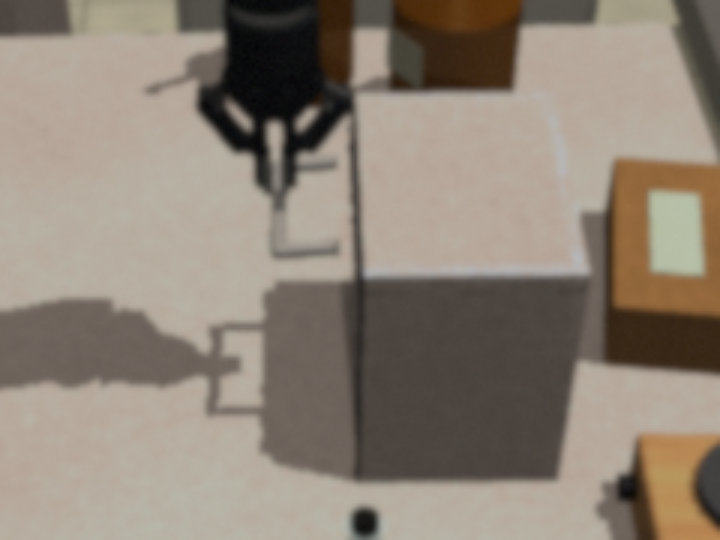

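```bash
python3 -c "
from h import *
for n in('side','top'):
  f=grab_frame(n); w=cloud(f);x,y,z=[w[...,i] for i in range(3)]
  for lo in np.arange(.14,.275,.01):
    m=(y>lo)&(y<lo+.01)&(x>.50)&(x<.56)&(z>.15)&(z<.4)
    if m.sum()>2: print(n,lo.round(3),m.sum(),'x',np.percentile(x[m],[5,50,95]).round(3),'z',np.percentile(z[m],[0,5,50,95]).round(3))
"
```

```text
side 0.14 41 x [0.532 0.544 0.559] z [0.209 0.211 0.217 0.221]
side 0.15 23 x [0.529 0.539 0.559] z [0.208 0.214 0.219 0.221]
side 0.16 36 x [0.524 0.534 0.542] z [0.214 0.215 0.371 0.391]
side 0.17 266 x [0.511 0.533 0.554] z [0.213 0.364 0.381 0.398]
side 0.18 141 x [0.502 0.522 0.559] z [0.213 0.217 0.345 0.398]
side 0.19 442 x [0.504 0.532 0.556] z [0.215 0.242 0.316 0.347]
side 0.2 161 x [0.504 0.528 0.556] z [0.215 0.219 0.278 0.345]
side 0.21 43 x [0.502 0.529 0.559] z [0.214 0.216 0.287 0.295]
side 0.22 9 x [0.515 0.533 0.535] z [0.214 0.215 0.218 0.266]
side 0.23 4 x [0.53  0.532 0.535] z [0.216 0.216 0.218 0.22 ]
side 0.24 7 x [0.53  0.533 0.536] z [0.215 0.215 0.216 0.219]
side 0.25 9 x [0.53  0.533 0.536] z [0.213 0.214 0.219 0.222]
side 0.26 17 x [0.531 0.554 0.56 ] z [0.212 0.214 0.217 0.221]
side 0.27 10 x [0.532 0.553 0.56 ] z [0.209 0.212 0.217 0.221]
top 0.14 43 x [0.531 0.545 0.559] z [0.211 0.212 0.216 0.221]
top 0.15 38 x [0.528 0.538 0.557] z [0.212 0.213 0.215 0.219]
top 0.16 52 x [0.526 0.533 0.54 ] z [0.212 0.214 0.373 0.398]
top 0.17 84 x [0.508 0.531 0.556] z [0.213 0.214 0.374 0.397]
top 0.18 31 x [0.502 0.53  0.537] z [0.211 0.212 0.217 0.393]
top 0.19 32 x [0.501 0.529 0.538] z [0.208 0.211 0.217 0.296]
```

>>> {"op": "carry_out", "data": {"moves": [{"tx":0,"ty":0,"tz":0,"yaw":0,"claw":-1},{"tx":0,"ty":0,"tz":0,"yaw":0,"claw":-1},{"tx":0,"ty":0,"tz":0,"yaw":0,"claw":-1},{"tx":0,"ty":0,"tz":0,"yaw":0,"claw":-1},{"tx":0,"ty":0,"tz":0,"yaw":0,"claw":-1},{"tx":0,"ty":0,"tz":0,"yaw":0,"claw":-1},{"tx":0,"ty":0,"tz":0,"yaw":0,"claw":-1},{"tx":0,"ty":0,"tz":0,"yaw":0,"claw":-1}]}}

```text
time: 5.1
ee_pos: [0.5351, 0.2062, 0.1983]
eef_rot: [2.25, 2.193, 0.0]
force: [0.2, -0.1, 0.1]
finger_gap: 0.0
gripper_force: 0.0
```

```bash
python3 -c "
from h import *
f=grab_frame('side'); cv2.imwrite('pics/s2.png',cv2.resize(f['image'][95:155,245:325,::-1],None,fx=9,fy=9,interpolation=cv2.INTER_CUBIC))
w=cloud(f); 
for v in range(112,136,2): print(v,[ (w[v,u]*1000).round().tolist() for u in (268,270,272,274)])
K,E=f['mtx'],f['extrinsics']
for p in ([.535,.206,.198],[.535,.206,.215],[.534,.206,.215],[.535,.195,.198]):
  c=E[:3,:3]@np.array(p)+E[:3,3]; q=K@c; print(p,(q[:2]/q[2]).round(1))
"
```

```text
112 [[526.0, 198.0, 274.0], [531.0, 200.0, 272.0], [536.0, 197.0, 274.0], [541.0, 196.0, 275.0]]
114 [[526.0, 200.0, 267.0], [531.0, 198.0, 268.0], [536.0, 201.0, 266.0], [541.0, 198.0, 268.0]]
116 [[526.0, 197.0, 263.0], [531.0, 198.0, 262.0], [536.0, 199.0, 261.0], [541.0, 201.0, 259.0]]
118 [[526.0, 201.0, 254.0], [531.0, 201.0, 254.0], [536.0, 197.0, 256.0], [541.0, 202.0, 252.0]]
120 [[525.0, 203.0, 246.0], [530.0, 197.0, 251.0], [536.0, 198.0, 250.0], [541.0, 201.0, 247.0]]
122 [[525.0, 199.0, 243.0], [530.0, 197.0, 244.0], [535.0, 201.0, 241.0], [541.0, 237.0, 215.0]]
124 [[522.0, 514.0, 3.0], [530.0, 199.0, 237.0], [535.0, 198.0, 237.0], [540.0, 223.0, 218.0]]
126 [[522.0, 502.0, 4.0], [530.0, 217.0, 217.0], [535.0, 213.0, 220.0], [540.0, 221.0, 214.0]]
128 [[522.0, 491.0, 4.0], [530.0, 209.0, 216.0], [535.0, 208.0, 217.0], [540.0, 209.0, 216.0]]
130 [[522.0, 480.0, 4.0], [530.0, 201.0, 216.0], [535.0, 197.0, 219.0], [540.0, 204.0, 214.0]]
132 [[522.0, 475.0, 1.0], [530.0, 191.0, 217.0], [535.0, 191.0, 217.0], [540.0, 197.0, 213.0]]
134 [[522.0, 458.0, 5.0], [530.0, 184.0, 217.0], [535.0, 180.0, 219.0], [540.0, 188.0, 213.0]]
[0.535, 0.206, 0.198] [272.2 134.4]
[0.535, 0.206, 0.215] [272.  129.1]
[0.534, 0.206, 0.215] [271.6 129.1]
[0.535, 0.195, 0.198] [272.2 137. ]
```

View pics/s2.png

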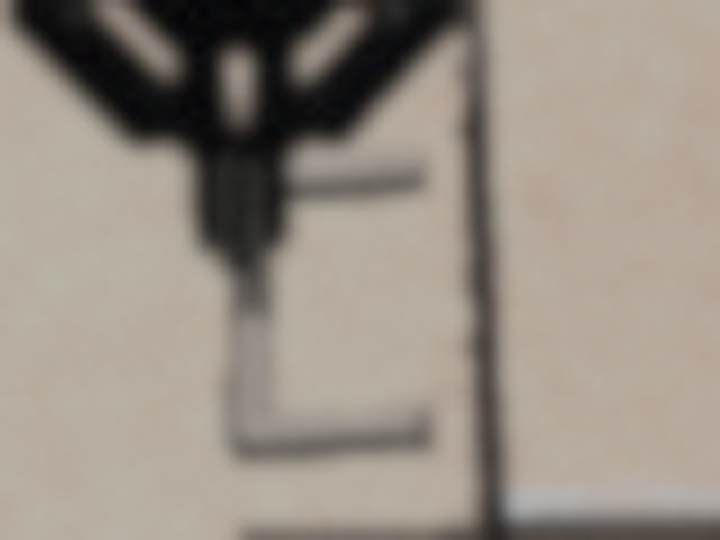

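>>> {"op": "carry_out", "data": {"moves": [{"tx":0,"ty":0,"tz":0,"yaw":0,"claw":-0.4},{"tx":0,"ty":0,"tz":0,"yaw":0,"claw":-0.4},{"tx":0,"ty":-0.04,"tz":0,"yaw":0,"claw":-0.4},{"tx":0,"ty":0,"tz":0.1,"yaw":0,"claw":-0.4},{"tx":0,"ty":0,"tz":0.1,"yaw":0,"claw":-0.4},{"tx":0,"ty":0,"tz":0.1,"yaw":0,"claw":-0.4},{"tx":0,"ty":0,"tz":0.1,"yaw":0,"claw":-0.4},{"tx":0,"ty":0,"tz":0,"yaw":0,"claw":-0.4}]}}

```text
time: 5.95
ee_pos: [0.5326, 0.2061, 0.1773]
eef_rot: [-2.249, -2.192, 0.002]
force: [0.5, -0.3, -0.1]
finger_gap: 0.3
gripper_force: 0.0
```

>>> {"op": "carry_out", "data": {"moves": [{"tx":0,"ty":0,"tz":0.1,"yaw":0,"claw":-0.4},{"tx":0,"ty":0,"tz":0.1,"yaw":0,"claw":-0.4},{"tx":0,"ty":0,"tz":0.1,"yaw":0,"claw":-0.4},{"tx":0,"ty":0,"tz":0,"yaw":0,"claw":-0.9},{"tx":0,"ty":0,"tz":0,"yaw":0,"claw":-0.9},{"tx":0,"ty":0,"tz":0,"yaw":0,"claw":-0.9},{"tx":0,"ty":0,"tz":0,"yaw":0,"claw":-0.9},{"tx":0,"ty":0,"tz":0,"yaw":0,"claw":-0.9}]}}

```text
time: 6.75
ee_pos: [0.5333, 0.2061, 0.1626]
eef_rot: [2.25, 2.192, -0.001]
force: [6.2, -0.2, -12.3]
finger_gap: 0.128
gripper_force: 19.6
```

>>> {"op": "carry_out", "data": {"moves": [{"tx":0,"ty":-0.16,"tz":0.06,"yaw":0,"claw":-0.9},{"tx":0,"ty":-0.17,"tz":0.06,"yaw":0,"claw":-0.9},{"tx":0,"ty":-0.16,"tz":0.07,"yaw":0,"claw":-0.9},{"tx":0,"ty":-0.16,"tz":0.08,"yaw":0,"claw":-0.9},{"tx":0,"ty":-0.16,"tz":0.08,"yaw":0,"claw":-0.9},{"tx":0,"ty":-0.15,"tz":0.1,"yaw":0,"claw":-0.9},{"tx":0,"ty":-0.15,"tz":0.1,"yaw":0,"claw":-0.9},{"tx":0,"ty":-0.14,"tz":0.1,"yaw":0,"claw":-0.9}]}}

```text
time: 7.55
ee_pos: [0.4724, 0.2077, 0.1314]
eef_rot: [2.248, 2.19, 0.004]
force: [7.1, -2.4, -4.1]
finger_gap: 0.131
gripper_force: 20.0
```

```bash
python3 -c "
from h import *
st()
f=grab_frame('side'); cv2.imwrite('pics/s3.png',cv2.resize(f['image'][60:240,180:420,::-1],None,fx=3,fy=3))"
```

```text
t 7.55 p [472.4 207.7 131.4] x [ 0.026  1.    -0.   ] y [ 1.    -0.026  0.004] z [ 0.004 -0.    -1.   ] F [ 7.1 -2.4 -4.1] gap 0.13 gf 20.032426714897156
```

View pics/s3.png

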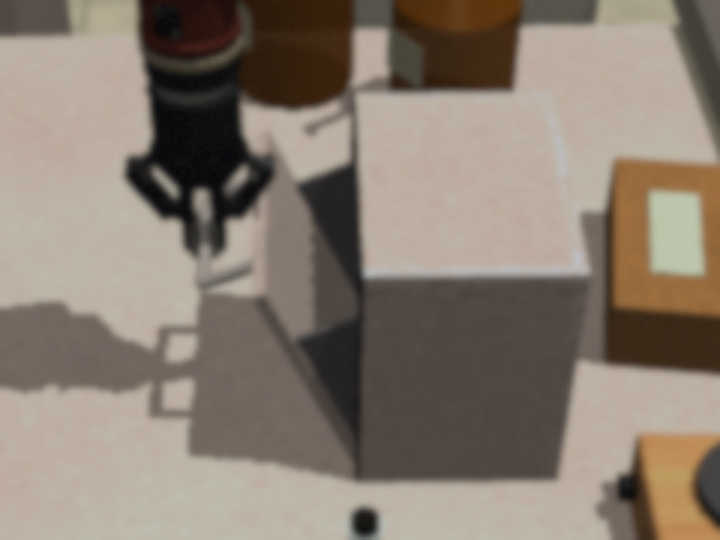

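>>> {"op": "carry_out", "data": {"moves": [{"tx":0,"ty":-0.14,"tz":0.11,"yaw":0,"claw":-0.9},{"tx":0,"ty":-0.14,"tz":0.11,"yaw":0,"claw":-0.9},{"tx":0,"ty":-0.13,"tz":0.12,"yaw":0,"claw":-0.9},{"tx":0,"ty":-0.13,"tz":0.12,"yaw":0,"claw":-0.9},{"tx":0,"ty":0,"tz":0,"yaw":0,"claw":-0.6},{"tx":0,"ty":0,"tz":0,"yaw":0,"claw":-0.6},{"tx":0,"ty":0,"tz":-0.2,"yaw":0,"claw":-0.6},{"tx":0,"ty":0,"tz":-0.2,"yaw":0,"claw":-0.6}]}}

```text
time: 8.4
ee_pos: [0.4439, 0.2087, 0.1288]
eef_rot: [-2.25, -2.193, -0.001]
force: [-0.4, -0.6, 1.2]
finger_gap: 0.202
gripper_force: 0.0
```

>>> {"op": "carry_out", "data": {"moves": [{"tx":0,"ty":0,"tz":-0.2,"yaw":0,"claw":-0.6},{"tx":0,"ty":0,"tz":-0.1,"yaw":0,"claw":-0.6},{"tx":0,"ty":0,"tz":0,"yaw":0,"claw":-1},{"tx":0,"ty":0,"tz":0,"yaw":0,"claw":-1},{"tx":0,"ty":0,"tz":0,"yaw":0,"claw":-1},{"tx":0,"ty":0,"tz":0,"yaw":0,"claw":-1},{"tx":0,"ty":0,"tz":0,"yaw":0,"claw":-1},{"tx":0,"ty":0,"tz":0,"yaw":0,"claw":-1}]}}

```text
time: 9.2
ee_pos: [0.4436, 0.2085, 0.1426]
eef_rot: [-2.25, -2.193, 0.0]
force: [-0.7, 0.6, -0.7]
finger_gap: 0.003
gripper_force: 0.0
```

```bash
cat >> h.py <<'E'
def theta():
    f=grab_frame('top'); w=cloud(f);x,y,z=[w[...,i] for i in range(3)]
    m=(y>.105)&(y<.15)&(x>.38)&(x<.6)&(z>.13)&(z<.235)   # door side strip
    p=w[m]; print("door strip top edge x min",np.percentile(p[:,0],[1,5]).round(4),"z there",p[p[:,0]<np.percentile(p[:,0],5),2].mean().round(4))
    m=(y>.15)&(y<.28)&(x>.35)&(x<.56)&(z>.09)&(z<.24); p=w[m]; b=p[p[:,0]<np.percentile(p[:,0],10)]
    print("front-most",b.mean(0).round(4),rect(b))
E
python3 -c "
from h import *
st();theta()"
```

```text
t 9.2 p [443.6 208.5 142.6] x [ 0.026  1.    -0.   ] y [ 1.    -0.026 -0.   ] z [-0. -0. -1.] F [-0.7  0.6 -0.7] gap 0.0 gf 0.0
door strip top edge x min [0.4441 0.4642] z there 0.1633
front-most [0.4484 0.1722 0.1688] (array([441. , 174.4]), array([77.6, 53.2]), 4.0)
```

>>> {"op": "carry_out", "data": {"moves": [{"tx":0,"ty":0,"tz":0.2,"yaw":0,"claw":-1},{"tx":0,"ty":0,"tz":0.2,"yaw":0,"claw":-1},{"tx":0,"ty":-0.1,"tz":0.1,"yaw":0,"claw":-1},{"tx":0,"ty":-0.1,"tz":0.1,"yaw":0,"claw":-1},{"tx":0,"ty":-0.1,"tz":0.1,"yaw":0,"claw":-1},{"tx":0,"ty":-0.1,"tz":0.12,"yaw":0,"claw":-1},{"tx":0,"ty":-0.08,"tz":0.13,"yaw":0,"claw":-1},{"tx":0,"ty":0,"tz":0,"yaw":0,"claw":-1}]}}

```text
time: 10.05
ee_pos: [0.4189, 0.2092, 0.0949]
eef_rot: [-2.249, -2.193, 0.0]
force: [-1.1, 0.4, 0.8]
finger_gap: 0.003
gripper_force: 0.5
```

```bash
python3 -c "
from h import *
st();theta()
f=grab_frame('side'); cv2.imwrite('pics/s4.png',cv2.resize(f['image'][60:240,180:420,::-1],None,fx=3,fy=3))"
```

```text
t 10.05 p [418.9 209.2  94.9] x [0.025 1.    0.   ] y [ 1.    -0.025 -0.   ] z [-0.  0. -1.] F [-1.1  0.4  0.8] gap 0.0 gf 0.49701930955052376
door strip top edge x min [0.4308 0.4476] z there 0.1498
front-most [0.4236 0.176  0.1512] (array([404. , 176.5]), array([95.5, 54.7]), 1.9)
```

View pics/s4.png

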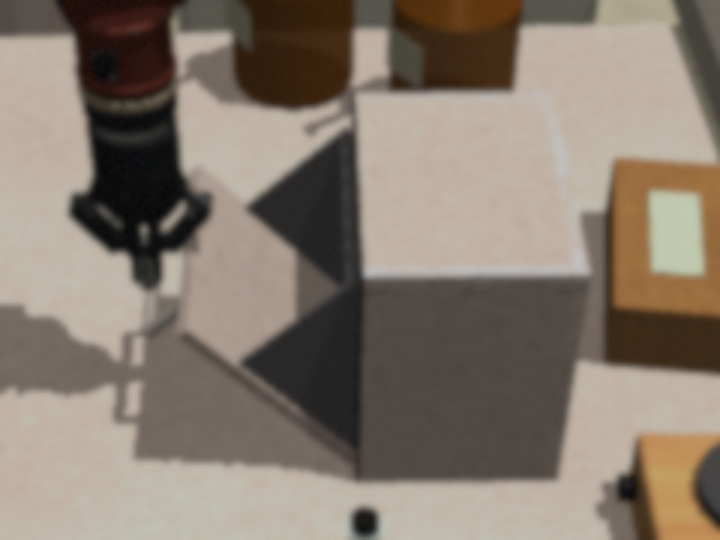

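>>> {"op": "carry_out", "data": {"moves": [{"tx":0,"ty":0,"tz":-0.5,"yaw":0,"claw":1},{"tx":0,"ty":0,"tz":-0.6,"yaw":0,"claw":1},{"tx":-0.2,"ty":0,"tz":-0.6,"yaw":0,"claw":1},{"tx":-0.6,"ty":0.1,"tz":-0.3,"yaw":0,"claw":1},{"tx":-0.8,"ty":0.1,"tz":0,"yaw":0,"claw":1},{"tx":-0.8,"ty":0.1,"tz":0,"yaw":0,"claw":1},{"tx":-0.8,"ty":0.1,"tz":0,"yaw":0,"claw":1},{"tx":-0.8,"ty":0.1,"tz":0,"yaw":0,"claw":1}]}}

```text
time: 10.95
ee_pos: [0.4392, 0.0071, 0.1951]
eef_rot: [-2.25, -2.193, -0.0]
force: [0.5, -0.2, -0.5]
finger_gap: 0.999
gripper_force: 0.0
```

>>> {"op": "carry_out", "data": {"moves": [{"tx":-0.8,"ty":0.1,"tz":0,"yaw":0,"claw":1},{"tx":-0.8,"ty":0,"tz":0,"yaw":0,"claw":1},{"tx":-0.8,"ty":0,"tz":0,"yaw":0,"claw":1},{"tx":-0.8,"ty":0,"tz":0,"yaw":0,"claw":1},{"tx":-0.8,"ty":0,"tz":0.3,"yaw":0,"claw":1},{"tx":-0.7,"ty":0,"tz":0.5,"yaw":0,"claw":1},{"tx":0,"ty":0,"tz":0.6,"yaw":0,"claw":1},{"tx":0,"ty":0,"tz":0.6,"yaw":0,"claw":1}]}}

```text
time: 11.75
ee_pos: [0.4381, -0.2276, 0.0939]
eef_rot: [2.252, 2.19, 0.0]
force: [-1.1, 0.4, 0.3]
finger_gap: 1.001
gripper_force: 0.0
```

```bash
python3 -c "
from h import *
s,r=st();theta()
f=grab_frame('side'); w=cloud(f); p=s['ee_pos']
K,E=f['mtx'],f['extrinsics']
cv2.imwrite('pics/s5.png',cv2.resize(f['image'][200:400,160:360,::-1],None,fx=3,fy=3))
for dz in(0,.038):
  q=K@(E[:3,:3]@(p+[0,0,dz])+E[:3,3]); print(q[:2]/q[2])
m=(abs(w[...,0]-p[0])<.07)&(abs(w[...,1]-p[1])<.03)&(w[...,2]>.078); a=w[m]; z=a[:,2]; print('lowest finger pts',np.sort(z)[:15].round(3))
q=a[z<np.percentile(z,15)]; print(rect(q),q.mean(0))
plan([448.5,-229,-18],88.6)"
```

```text
t 11.75 p [ 438.1 -227.6   93.9] x [0.028 1.    0.   ] y [ 1.    -0.028  0.   ] z [ 0.  0. -1.] F [-1.1  0.4  0.3] gap 1.0 gf 0.0
door strip top edge x min [0.4308 0.4476] z there 0.1505
front-most [0.4181 0.2096 0.1277] (array([417.7, 213.4]), array([125.1,  11.4]), 90.0)
[231.34285294 297.82862773]
[229.94948797 287.51392371]
lowest finger pts [0.139 0.14  0.141 0.141 0.142 0.143 0.143 0.143 0.143 0.144 0.144 0.144
 0.144 0.144 0.145]
(array([ 437.9, -233.4]), array([ 48. , 139.7]), 89.6) [ 0.43993503 -0.23138221  0.21070131]
t 11.85 p [ 435.7 -224.9   91.8] x [0.026 1.    0.004] y [ 1.    -0.026 -0.006] z [-0.006  0.004 -1.   ] F [-0.5  0.   0.2] gap 1.0 gf 0.0
yaw -0.02 tx -0.08 ty 0.26 tz 2.2
```

View pics/s5.png

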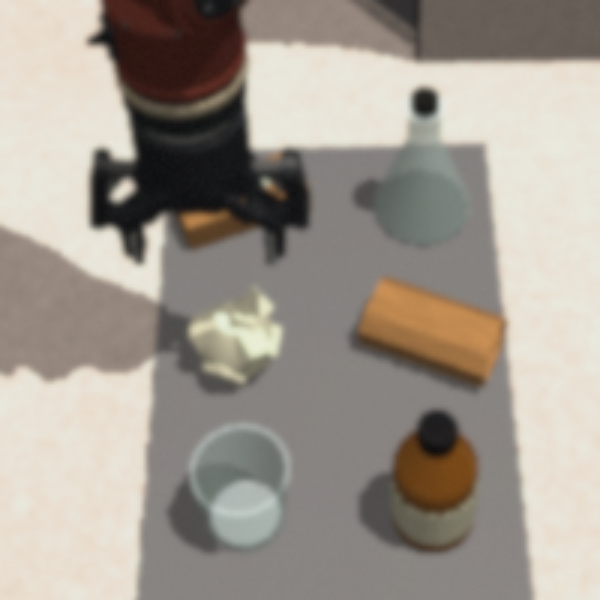

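>>> {"op": "carry_out", "data": {"moves": [{"tx":-0.04,"ty":0.13,"tz":0,"yaw":0,"claw":1},{"tx":-0.04,"ty":0.13,"tz":0.4,"yaw":0,"claw":1},{"tx":0,"ty":0,"tz":0.5,"yaw":0,"claw":1},{"tx":0,"ty":0,"tz":0.5,"yaw":0,"claw":1},{"tx":0,"ty":0,"tz":0.4,"yaw":0,"claw":1},{"tx":0,"ty":0,"tz":0.3,"yaw":0,"claw":1},{"tx":0,"ty":0,"tz":0.1,"yaw":0,"claw":1},{"tx":0,"ty":0,"tz":0,"yaw":0,"claw":1}]}}

```text
time: 12.65
ee_pos: [0.4524, -0.2312, -0.0139]
eef_rot: [2.249, 2.192, 0.0]
force: [-0.2, -0.1, 0.6]
finger_gap: 0.999
gripper_force: 0.0
```

>>> {"op": "carry_out", "data": {"moves": [{"tx":0,"ty":0,"tz":0,"yaw":0,"claw":-0.5},{"tx":0,"ty":0,"tz":0,"yaw":0,"claw":-0.5},{"tx":0,"ty":0,"tz":0,"yaw":0,"claw":-0.5},{"tx":0,"ty":0,"tz":0,"yaw":0,"claw":-0.5},{"tx":0,"ty":0,"tz":0,"yaw":0,"claw":-0.5},{"tx":0,"ty":0,"tz":0,"yaw":0,"claw":-0.5},{"tx":0,"ty":0,"tz":0,"yaw":0,"claw":-0.5},{"tx":0,"ty":0,"tz":0,"yaw":0,"claw":-0.5}], "squeeze": 25}}

```text
time: 13.45
ee_pos: [0.4523, -0.2314, -0.0132]
eef_rot: [2.248, 2.191, 0.001]
force: [-1.5, 1.0, 10.2]
finger_gap: 0.666
gripper_force: 24.9
```

>>> {"op": "carry_out", "data": {"moves": [{"tx":0,"ty":0,"tz":0,"yaw":0,"claw":1},{"tx":0,"ty":0,"tz":0,"yaw":0,"claw":1},{"tx":0,"ty":0,"tz":0.2,"yaw":0,"claw":1},{"tx":0,"ty":0,"tz":0.12,"yaw":0,"claw":-0.5},{"tx":0,"ty":0,"tz":0,"yaw":0,"claw":-0.5},{"tx":0,"ty":0,"tz":0,"yaw":0,"claw":-0.5},{"tx":0,"ty":0,"tz":0,"yaw":0,"claw":-0.5},{"tx":0,"ty":0,"tz":0,"yaw":0,"claw":-0.5}], "squeeze": 25}}

```text
time: 14.25
ee_pos: [0.4515, -0.2309, -0.0306]
eef_rot: [2.25, 2.192, 0.0]
force: [-0.7, -0.5, -0.8]
finger_gap: 0.667
gripper_force: 26.7
```

>>> {"op": "carry_out", "data": {"moves": [{"tx":0,"ty":0,"tz":0,"yaw":0,"claw":-0.5},{"tx":0,"ty":0,"tz":-0.2,"yaw":0,"claw":-0.5},{"tx":0,"ty":0,"tz":-0.4,"yaw":0,"claw":-0.5},{"tx":0,"ty":0,"tz":-0.6,"yaw":0,"claw":-0.5},{"tx":0,"ty":0,"tz":-0.7,"yaw":0,"claw":-0.5},{"tx":0,"ty":0,"tz":-0.7,"yaw":0,"claw":-0.5},{"tx":0,"ty":0,"tz":-0.7,"yaw":0,"claw":-0.5},{"tx":0,"ty":0,"tz":-0.7,"yaw":0,"claw":-0.5}]}}

```text
time: 15.05
ee_pos: [0.4511, -0.2306, 0.1717]
eef_rot: [2.249, 2.192, 0.0]
force: [0.4, -1.5, -0.9]
finger_gap: 0.677
gripper_force: 26.9
```

```bash
python3 -c "
from h import *
plan([525,260,205],88.6)"
```

```text
t 15.05 p [ 451.1 -230.6  171.7] x [ 0.026  1.    -0.   ] y [ 1.    -0.026  0.001] z [ 0.001 -0.    -1.   ] F [ 0.4 -1.5 -0.9] gap 0.68 gf 26.86551474267617
yaw -0.01 tx 9.85 ty 1.24 tz -0.67
```

>>> {"op": "carry_out", "data": {"moves": [{"tx":0.5,"ty":0,"tz":-0.4,"yaw":0,"claw":-0.5},{"tx":0.8,"ty":0,"tz":-0.3,"yaw":0,"claw":-0.5},{"tx":0.8,"ty":0,"tz":0,"yaw":0,"claw":-0.5},{"tx":0.8,"ty":0,"tz":0,"yaw":0,"claw":-0.5},{"tx":0.8,"ty":0,"tz":0,"yaw":0,"claw":-0.5},{"tx":0.8,"ty":0.1,"tz":0,"yaw":0,"claw":-0.5},{"tx":0.8,"ty":0.1,"tz":0,"yaw":0,"claw":-0.5},{"tx":0.8,"ty":0.1,"tz":0,"yaw":0,"claw":-0.5}]}}

```text
time: 15.85
ee_pos: [0.4741, 0.0754, 0.2053]
eef_rot: [2.249, 2.192, 0.001]
force: [0.8, -1.2, 0.2]
finger_gap: 0.67
gripper_force: 26.9
```

>>> {"op": "carry_out", "data": {"moves": [{"tx":0.8,"ty":0.1,"tz":0,"yaw":0,"claw":-0.5},{"tx":0.8,"ty":0.2,"tz":0,"yaw":0,"claw":-0.5},{"tx":0.8,"ty":0.2,"tz":0,"yaw":0,"claw":-0.5},{"tx":0.7,"ty":0.2,"tz":0,"yaw":0,"claw":-0.5},{"tx":0.6,"ty":0.2,"tz":0,"yaw":0,"claw":-0.5},{"tx":0.5,"ty":0,"tz":0,"yaw":0,"claw":-0.5},{"tx":0,"ty":0,"tz":0,"yaw":0,"claw":-0.5},{"tx":0,"ty":0,"tz":0,"yaw":0,"claw":-0.5}]}}

```text
time: 16.65
ee_pos: [0.5242, 0.2826, 0.2047]
eef_rot: [2.248, 2.194, -0.0]
force: [0.1, -0.6, -0.4]
finger_gap: 0.671
gripper_force: 26.9
```

```bash
python3 -c "
from h import *
plan([522,255,185],88.6)"
```

```text
t 16.65 p [524.2 282.6 204.7] x [ 0.025  1.    -0.   ] y [ 1.    -0.025 -0.   ] z [-0. -0. -1.] F [ 0.1 -0.6 -0.4] gap 0.67 gf 26.87778942869045
yaw -0.0 tx -0.55 ty -0.03 tz 0.39
```

>>> {"op": "carry_out", "data": {"moves": [{"tx":-0.5,"ty":0,"tz":0,"yaw":0,"claw":-0.5},{"tx":-0.1,"ty":0,"tz":0.3,"yaw":0,"claw":-0.5},{"tx":0,"ty":0,"tz":0.3,"yaw":0,"claw":-0.5},{"tx":0,"ty":0,"tz":0.2,"yaw":0,"claw":-0.5},{"tx":0,"ty":0,"tz":0,"yaw":0,"claw":1},{"tx":0,"ty":0,"tz":0,"yaw":0,"claw":1},{"tx":0,"ty":0,"tz":0,"yaw":0,"claw":1},{"tx":0,"ty":0,"tz":0,"yaw":0,"claw":1}]}}

```text
time: 17.45
ee_pos: [0.5242, 0.2527, 0.165]
eef_rot: [2.249, 2.193, 0.002]
force: [0.1, 0.3, -0.7]
finger_gap: 1.001
gripper_force: 0.0
```

>>> {"op": "carry_out", "data": {"moves": [{"tx":0,"ty":0,"tz":-0.6,"yaw":0,"claw":1},{"tx":-0.3,"ty":0,"tz":-0.6,"yaw":0,"claw":1},{"tx":-0.8,"ty":-0.2,"tz":0,"yaw":0,"claw":1},{"tx":-0.8,"ty":-0.2,"tz":0,"yaw":0,"claw":1},{"tx":-0.8,"ty":-0.2,"tz":0,"yaw":0,"claw":1},{"tx":-0.8,"ty":-0.2,"tz":0,"yaw":0,"claw":1},{"tx":-0.8,"ty":-0.2,"tz":0,"yaw":0,"claw":1},{"tx":-0.8,"ty":-0.2,"tz":0,"yaw":0,"claw":1}]}}

```text
time: 18.25
ee_pos: [0.4569, -0.0022, 0.2248]
eef_rot: [2.249, 2.193, 0.001]
force: [0.7, -0.1, -0.0]
finger_gap: 0.999
gripper_force: 0.0
```

```bash
cat >> h.py <<'E'
def mat():
    for n in('top','side'):
        f=grab_frame(n); w=cloud(f); x,y,z=[w[...,i] for i in range(3)]
        m=((z>.012)&(z<.16)&(x>.38)&(x<.66)&(y<-.02)&(y>-.42)).astype(np.uint8)
        N,l,s,c=cv2.connectedComponentsWithStats(m)
        for i in range(1,N):
            if s[i,4]>60: p=w[l==i]; print(n,rect(p),np.percentile(p[:,2],97).round(3))
E
python3 -c "
from h import *
s,r=st()
f=grab_frame('top'); w=cloud(f);x,y,z=[w[...,i] for i in range(3)]
im=f['image'].astype(int); m=(x>.44)&(x<.6)&(y>.1)&(y<.32)&(im.min(-1)>110); print('in bin',m.sum())
cv2.imwrite('pics/t6.png',cv2.resize(f['image'][80:300,120:460,::-1],None,fx=2.3,fy=2.3))
mat()
plan([446,-86,-30],21.3)"
```

```text
t 18.25 p [456.9  -2.2 224.8] x [ 0.025  1.    -0.   ] y [ 1.    -0.025  0.001] z [ 0.001 -0.    -1.   ] F [ 0.7 -0.1 -0. ] gap 1.0 gf 0.0
in bin 3015
top (array([ 594.6, -219.8]), array([ 54.9, 101.1]), 65.1) 0.045
top (array([593.3, -88.5]), array([76.9, 74.9]), 42.4) 0.144
top (array([ 586.3, -357.4]), array([58.2, 54.1]), 7.0) 0.131
top (array([ 454.7, -354. ]), array([65.6, 66. ]), 1.9) 0.075
side (array([ 594.5, -102.2]), array([55.7, 78.8]), 87.0) 0.144
side (array([447.4, -85.5]), array([106.5,  49.4]), 21.5) 0.04
side (array([ 595.6, -218. ]), array([ 57.4, 101.2]), 65.6) 0.046
side (array([ 588.4, -363.8]), array([51.1, 57.6]), 82.9) 0.131
side (array([ 457.4, -353.6]), array([66.5, 66.3]), 31.3) 0.075
t 18.4 p [457.1  -2.7 224.9] x [ 0.029  1.    -0.   ] y [ 1.    -0.029  0.001] z [ 0.001 -0.    -1.   ] F [-0.4  0.4  0.1] gap 1.0 gf 0.0
yaw 11.17 tx -0.81 ty 1.47 tz 5.1
```

View pics/t6.png

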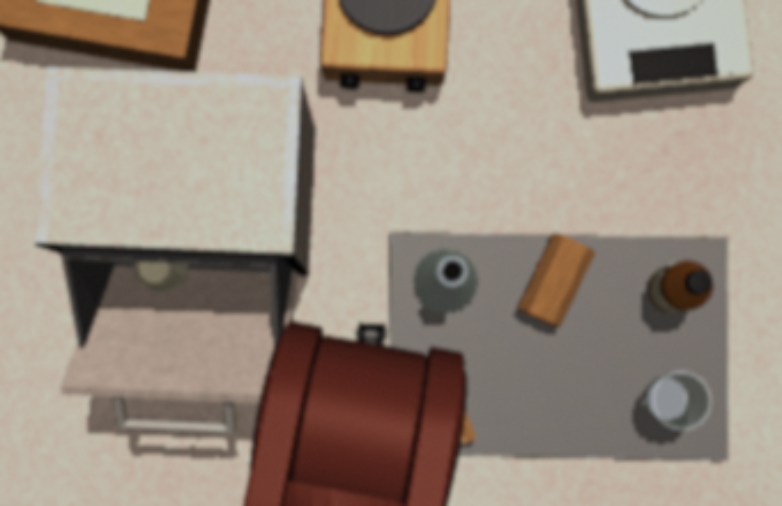

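>>> {"op": "carry_out", "data": {"moves": [{"tx":0,"ty":0,"tz":0.2,"yaw":1,"claw":1},{"tx":0,"ty":0,"tz":0.2,"yaw":1,"claw":1},{"tx":0,"ty":0,"tz":0.2,"yaw":1,"claw":1},{"tx":0,"ty":0,"tz":0.2,"yaw":1,"claw":1},{"tx":0,"ty":0,"tz":0.2,"yaw":1,"claw":1},{"tx":0,"ty":0,"tz":0.2,"yaw":1,"claw":1},{"tx":0,"ty":0,"tz":0.2,"yaw":1,"claw":1},{"tx":0,"ty":0,"tz":0.2,"yaw":1,"claw":1}]}}

```text
time: 19.2
ee_pos: [0.4578, 0.0002, 0.1442]
eef_rot: [-2.949, -1.084, -0.001]
force: [0.1, -0.6, 0.1]
finger_gap: 0.999
gripper_force: 0.0
```

>>> {"op": "carry_out", "data": {"moves": [{"tx":0,"ty":0,"tz":0,"yaw":0.8,"claw":1},{"tx":0,"ty":0,"tz":0,"yaw":0.8,"claw":1},{"tx":0,"ty":0,"tz":0,"yaw":0.8,"claw":1},{"tx":0,"ty":0,"tz":0,"yaw":0.8,"claw":1},{"tx":-0.4,"ty":0.7,"tz":0.3,"yaw":0,"claw":1},{"tx":-0.4,"ty":0.7,"tz":0.5,"yaw":0,"claw":1},{"tx":0,"ty":0,"tz":0.3,"yaw":0,"claw":1},{"tx":0,"ty":0,"tz":0.2,"yaw":0,"claw":1}]}}

```text
time: 20.0
ee_pos: [0.4454, -0.0805, 0.0784]
eef_rot: [-3.087, -0.58, 0.001]
force: [-0.4, 1.4, 0.5]
finger_gap: 1.002
gripper_force: 0.0
```

```bash
python3 -c "
from h import *
plan([446,-86,-31],21.3)"
```

```text
t 20.0 p [445.4 -80.5  78.4] x [ 0.932  0.363 -0.   ] y [ 0.363 -0.932 -0.001] z [-0.001  0.001 -1.   ] F [-0.4  1.4  0.5] gap 1.0 gf 0.0
yaw -0.0 tx -0.03 ty 0.11 tz 2.19
```

>>> {"op": "carry_out", "data": {"moves": [{"tx":-0.03,"ty":0.1,"tz":0,"yaw":0,"claw":1},{"tx":0,"ty":0,"tz":0.4,"yaw":0,"claw":1},{"tx":0,"ty":0,"tz":0.5,"yaw":0,"claw":1},{"tx":0,"ty":0,"tz":0.5,"yaw":0,"claw":1},{"tx":0,"ty":0,"tz":0.4,"yaw":0,"claw":1},{"tx":0,"ty":0,"tz":0.25,"yaw":0,"claw":1},{"tx":0,"ty":0,"tz":0.1,"yaw":0,"claw":1},{"tx":0,"ty":0,"tz":0,"yaw":0,"claw":1}]}}

```text
time: 20.8
ee_pos: [0.4464, -0.0854, -0.028]
eef_rot: [-3.087, -0.583, -0.0]
force: [0.8, -0.5, 0.4]
finger_gap: 1.002
gripper_force: 0.0
```

>>> {"op": "carry_out", "data": {"moves": [{"tx":0,"ty":0,"tz":0,"yaw":0,"claw":-0.3},{"tx":0,"ty":0,"tz":0,"yaw":0,"claw":-0.3},{"tx":0,"ty":0,"tz":0,"yaw":0,"claw":-0.3},{"tx":0,"ty":0,"tz":0,"yaw":0,"claw":-0.3},{"tx":0,"ty":0,"tz":0,"yaw":0,"claw":-0.3},{"tx":0,"ty":0,"tz":0,"yaw":0,"claw":-0.3},{"tx":0,"ty":0,"tz":-0.2,"yaw":0,"claw":-0.3},{"tx":0,"ty":0,"tz":-0.4,"yaw":0,"claw":-0.3}], "squeeze": 20}}

```text
time: 21.6
ee_pos: [0.4447, -0.0855, 0.0018]
eef_rot: [-3.086, -0.581, 0.003]
force: [-0.1, -0.5, -0.1]
finger_gap: 0.509
gripper_force: 20.8
```

>>> {"op": "carry_out", "data": {"moves": [{"tx":0,"ty":0,"tz":-0.5,"yaw":0,"claw":-0.3},{"tx":0,"ty":0,"tz":-0.6,"yaw":-0.8,"claw":-0.3},{"tx":0,"ty":0,"tz":-0.6,"yaw":-1,"claw":-0.3},{"tx":0,"ty":0,"tz":-0.6,"yaw":-1,"claw":-0.3},{"tx":0,"ty":0,"tz":-0.6,"yaw":-1,"claw":-0.3},{"tx":0,"ty":0,"tz":-0.6,"yaw":-1,"claw":-0.3},{"tx":0,"ty":0,"tz":-0.4,"yaw":-1,"claw":-0.3},{"tx":0,"ty":0,"tz":-0.2,"yaw":-1,"claw":-0.3}]}}

```text
time: 22.4
ee_pos: [0.4465, -0.0861, 0.2095]
eef_rot: [2.686, 1.626, 0.003]
force: [1.1, -1.1, -1.3]
finger_gap: 0.513
gripper_force: 20.8
```

>>> {"op": "carry_out", "data": {"moves": [{"tx":0,"ty":0,"tz":0,"yaw":-1,"claw":-0.3},{"tx":0,"ty":0,"tz":0,"yaw":-1,"claw":-0.3},{"tx":0,"ty":0,"tz":0,"yaw":-1,"claw":-0.3},{"tx":0,"ty":0,"tz":0,"yaw":-1,"claw":-0.3},{"tx":0.6,"ty":0,"tz":0,"yaw":-0.4,"claw":-0.3},{"tx":0.8,"ty":0.2,"tz":0,"yaw":0,"claw":-0.3},{"tx":0.8,"ty":0.2,"tz":0,"yaw":0,"claw":-0.3},{"tx":0.7,"ty":0.2,"tz":0,"yaw":0,"claw":-0.3}]}}

```text
time: 23.2
ee_pos: [0.4807, 0.06, 0.2077]
eef_rot: [2.25, 2.192, 0.001]
force: [1.4, -0.6, -0.6]
finger_gap: 0.512
gripper_force: 20.7
```

```bash
python3 -c "
from h import *
plan([522,205,205],88.6)"
```

```text
t 23.2 p [480.7  60.  207.7] x [0.026 1.    0.   ] y [ 1.    -0.026  0.001] z [ 0.001  0.    -1.   ] F [ 1.4 -0.6 -0.6] gap 0.51 gf 20.74363522231579
yaw -0.01 tx 2.92 ty 0.75 tz 0.05
```

>>> {"op": "carry_out", "data": {"moves": [{"tx":0.7,"ty":0.2,"tz":0,"yaw":0,"claw":-0.3},{"tx":0.7,"ty":0.2,"tz":0,"yaw":0,"claw":-0.3},{"tx":0.6,"ty":0.2,"tz":0,"yaw":0,"claw":-0.3},{"tx":0.5,"ty":0.15,"tz":0,"yaw":0,"claw":-0.3},{"tx":0.1,"ty":0,"tz":0,"yaw":0,"claw":-0.3},{"tx":0,"ty":0,"tz":0.3,"yaw":0,"claw":-0.3},{"tx":0,"ty":0,"tz":0.4,"yaw":0,"claw":-0.3},{"tx":0,"ty":0,"tz":0.1,"yaw":0,"claw":-0.3}]}}

```text
time: 24.0
ee_pos: [0.5201, 0.1865, 0.1655]
eef_rot: [-2.249, -2.191, 0.004]
force: [-0.7, -1.2, 0.2]
finger_gap: 0.509
gripper_force: 20.7
```

>>> {"op": "carry_out", "data": {"moves": [{"tx":0,"ty":0,"tz":0,"yaw":0,"claw":0.8},{"tx":0,"ty":0,"tz":0,"yaw":0,"claw":0.8},{"tx":0,"ty":0,"tz":0,"yaw":0,"claw":0.8},{"tx":0,"ty":0,"tz":0,"yaw":0,"claw":0.8},{"tx":0,"ty":0,"tz":-0.5,"yaw":0,"claw":1},{"tx":0,"ty":0,"tz":-0.6,"yaw":0,"claw":1},{"tx":-0.6,"ty":0,"tz":-0.3,"yaw":0,"claw":1},{"tx":-0.8,"ty":0,"tz":0,"yaw":0,"claw":1}]}}

```text
time: 24.8
ee_pos: [0.5214, 0.1178, 0.2395]
eef_rot: [2.245, 2.194, 0.006]
force: [0.2, -0.1, -0.3]
finger_gap: 0.999
gripper_force: 0.0
```

>>> {"op": "carry_out", "data": {"moves": [{"tx":-0.8,"ty":0,"tz":0,"yaw":0,"claw":1},{"tx":-0.8,"ty":0,"tz":0,"yaw":0,"claw":1},{"tx":-0.8,"ty":0,"tz":0,"yaw":0,"claw":1},{"tx":-0.8,"ty":0,"tz":0,"yaw":0,"claw":1},{"tx":-0.8,"ty":0,"tz":0,"yaw":0,"claw":1},{"tx":-0.8,"ty":0,"tz":0,"yaw":0,"claw":1},{"tx":-0.8,"ty":0,"tz":0,"yaw":0,"claw":1},{"tx":-0.4,"ty":0,"tz":0,"yaw":0,"claw":1}]}}

```text
time: 25.6
ee_pos: [0.512, -0.1857, 0.2371]
eef_rot: [2.251, 2.189, -0.0]
force: [0.9, 1.0, 0.3]
finger_gap: 1.0
gripper_force: 0.0
```

```bash
python3 -c "
from h import *
theta();mat()
f=grab_frame('top'); w=cloud(f);x,y,z=[w[...,i] for i in range(3)]
hsv=cv2.cvtColor(f['image'],cv2.COLOR_RGB2HSV); m=(hsv[...,1]>110)&(hsv[...,2]>50)&(x>.35)&(x<.6)&(y>.0)&(y<.4)
print('brown in bin',m.sum(),np.median(w[m],0))
plan([595,-219,-31],155.3)"
```

```text
door strip top edge x min [0.4308 0.4475] z there 0.1506
front-most [0.4182 0.2099 0.1277] (array([417.7, 213.5]), array([125.7,  11.5]), 89.9)
top (array([ 593.8, -221.1]), array([ 59.3, 100.8]), 64.6) 0.045
top (array([593. , -88.2]), array([77. , 76.1]), 63.4) 0.143
side (array([591.5, -99.5]), array([52.6, 77.4]), 74.3) 0.144
side (array([ 595.9, -217.8]), array([ 57.1, 101.2]), 65.4) 0.046
side (array([ 588. , -364.8]), array([49.6, 57.5]), 80.7) 0.132
side (array([ 457.4, -353.5]), array([66.6, 66.2]), 38.6) 0.074
brown in bin 547 [0.58091935 0.18876161 0.08427415]
t 25.8 p [ 512.1 -182.6  237. ] x [0.027 1.    0.   ] y [ 1.    -0.027  0.   ] z [ 0.  0. -1.] F [-0.2  1.3 -0.2] gap 1.0 gf 0.0
yaw -11.14 tx -1.81 ty 0.03 tz 5.36
```

>>> {"op": "carry_out", "data": {"moves": [{"tx":0,"ty":0,"tz":0.1,"yaw":-1,"claw":1},{"tx":0,"ty":0,"tz":0.1,"yaw":-1,"claw":1},{"tx":0,"ty":0,"tz":0.1,"yaw":-1,"claw":1},{"tx":0,"ty":0,"tz":0.1,"yaw":-1,"claw":1},{"tx":0,"ty":0,"tz":0.1,"yaw":-1,"claw":1},{"tx":0,"ty":0,"tz":0.1,"yaw":-1,"claw":1},{"tx":0,"ty":0,"tz":0.1,"yaw":-1,"claw":1},{"tx":0,"ty":0,"tz":0.1,"yaw":-1,"claw":1}]}}

```text
time: 26.6
ee_pos: [0.5124, -0.181, 0.1969]
eef_rot: [1.154, 2.922, 0.0]
force: [-0.4, -0.6, -0.0]
finger_gap: 0.999
gripper_force: 0.0
```

>>> {"op": "carry_out", "data": {"moves": [{"tx":0,"ty":0,"tz":0.1,"yaw":-1,"claw":1},{"tx":0,"ty":0,"tz":0.1,"yaw":-1,"claw":1},{"tx":0,"ty":0,"tz":0.1,"yaw":-1,"claw":1},{"tx":0,"ty":0,"tz":0.1,"yaw":-0.1,"claw":1},{"tx":-0.6,"ty":0,"tz":0,"yaw":0,"claw":1},{"tx":-0.7,"ty":0,"tz":0,"yaw":0,"claw":1},{"tx":-0.5,"ty":0,"tz":0.2,"yaw":0,"claw":1},{"tx":0,"ty":0,"tz":0.4,"yaw":0,"claw":1}]}}

```text
time: 27.4
ee_pos: [0.5975, -0.2212, 0.1473]
eef_rot: [0.679, 3.063, -0.001]
force: [0.3, -0.4, -0.7]
finger_gap: 1.0
gripper_force: 0.0
```

```bash
python3 -c "
from h import *
plan([595,-219,-31],155.3)"
```

```text
t 27.4 p [ 597.5 -221.2  147.3] x [-0.906  0.422 -0.004] y [0.422 0.906 0.   ] z [ 0.004 -0.002 -1.   ] F [ 0.3 -0.4 -0.7] gap 1.0 gf 0.0
yaw -0.05 tx 0.06 ty 0.02 tz 3.57
```

>>> {"op": "carry_out", "data": {"moves": [{"tx":0.05,"ty":0,"tz":0.4,"yaw":0,"claw":1},{"tx":0,"ty":0,"tz":0.5,"yaw":0,"claw":1},{"tx":0,"ty":0,"tz":0.5,"yaw":0,"claw":1},{"tx":0,"ty":0,"tz":0.5,"yaw":0,"claw":1},{"tx":0,"ty":0,"tz":0.5,"yaw":0,"claw":1},{"tx":0,"ty":0,"tz":0.5,"yaw":0,"claw":1},{"tx":0,"ty":0,"tz":0.4,"yaw":0,"claw":1},{"tx":0,"ty":0,"tz":0.15,"yaw":0,"claw":1}]}}

```text
time: 28.2
ee_pos: [0.5903, -0.2178, -0.0277]
eef_rot: [-0.678, -3.064, -0.001]
force: [-0.0, 0.6, 0.1]
finger_gap: 0.995
gripper_force: 0.0
```

>>> {"op": "carry_out", "data": {"moves": [{"tx":0,"ty":0,"tz":0.1,"yaw":0,"claw":1},{"tx":0,"ty":0,"tz":0,"yaw":0,"claw":-0.1},{"tx":0,"ty":0,"tz":0,"yaw":0,"claw":-0.1},{"tx":0,"ty":0,"tz":0,"yaw":0,"claw":-0.1},{"tx":0,"ty":0,"tz":0,"yaw":0,"claw":-0.1},{"tx":0,"ty":0,"tz":0,"yaw":0,"claw":-0.1},{"tx":0,"ty":0,"tz":0,"yaw":0,"claw":-0.1},{"tx":0,"ty":0,"tz":-0.2,"yaw":0,"claw":-0.1}], "squeeze": 20}}

```text
time: 29.0
ee_pos: [0.5909, -0.2191, -0.021]
eef_rot: [-0.677, -3.066, -0.001]
force: [-0.6, 0.2, -0.6]
finger_gap: 0.629
gripper_force: 21.9
```

>>> {"op": "carry_out", "data": {"moves": [{"tx":0,"ty":0,"tz":-0.4,"yaw":0,"claw":-0.1},{"tx":0,"ty":0,"tz":-0.6,"yaw":0,"claw":-0.1},{"tx":0,"ty":0,"tz":-0.7,"yaw":0,"claw":-0.1},{"tx":0,"ty":0,"tz":-0.7,"yaw":0,"claw":-0.1},{"tx":0,"ty":0,"tz":-0.7,"yaw":0,"claw":-0.1},{"tx":0,"ty":0,"tz":-0.7,"yaw":0,"claw":-0.1},{"tx":0,"ty":0,"tz":-0.6,"yaw":0,"claw":-0.1},{"tx":0,"ty":0,"tz":-0.4,"yaw":0,"claw":-0.1}]}}

```text
time: 29.8
ee_pos: [0.592, -0.2197, 0.2227]
eef_rot: [0.676, 3.065, -0.001]
force: [0.8, 0.1, -0.4]
finger_gap: 0.625
gripper_force: 22.0
```

>>> {"op": "carry_out", "data": {"moves": [{"tx":0,"ty":0,"tz":0,"yaw":1,"claw":-0.1},{"tx":0,"ty":0,"tz":0,"yaw":1,"claw":-0.1},{"tx":0,"ty":0,"tz":0,"yaw":1,"claw":-0.1},{"tx":0,"ty":0,"tz":0,"yaw":1,"claw":-0.1},{"tx":0,"ty":0,"tz":0,"yaw":1,"claw":-0.1},{"tx":0,"ty":0,"tz":0,"yaw":1,"claw":-0.1},{"tx":0,"ty":0,"tz":0,"yaw":1,"claw":-0.1},{"tx":0,"ty":0,"tz":0,"yaw":1,"claw":-0.1}]}}

```text
time: 30.6
ee_pos: [0.5914, -0.2194, 0.22]
eef_rot: [1.871, 2.523, 0.0]
force: [0.4, 1.0, -1.2]
finger_gap: 0.628
gripper_force: 22.0
```

>>> {"op": "carry_out", "data": {"moves": [{"tx":0,"ty":0,"tz":0,"yaw":1,"claw":-0.1},{"tx":0,"ty":0,"tz":0,"yaw":1,"claw":-0.1},{"tx":0,"ty":0,"tz":0,"yaw":1,"claw":-0.1},{"tx":0,"ty":-0.4,"tz":0,"yaw":0.1,"claw":-0.1},{"tx":0.6,"ty":-0.5,"tz":0,"yaw":0,"claw":-0.1},{"tx":0.8,"ty":-0.4,"tz":0,"yaw":0,"claw":-0.1},{"tx":0.8,"ty":-0.2,"tz":0,"yaw":0,"claw":-0.1},{"tx":0.8,"ty":0,"tz":0,"yaw":0,"claw":-0.1}]}}

```text
time: 31.4
ee_pos: [0.5188, -0.0665, 0.2203]
eef_rot: [2.251, 2.191, 0.0]
force: [0.8, 0.2, -0.3]
finger_gap: 0.626
gripper_force: 22.0
```

```bash
python3 -c "
from h import *
plan([520,205,205],88.6)"
```

```text
t 31.4 p [518.8 -66.5 220.3] x [ 0.027  1.    -0.   ] y [ 1.    -0.027  0.   ] z [ 0. -0. -1.] F [ 0.8  0.2 -0.3] gap 0.63 gf 22.00300544500351
yaw -0.02 tx 5.43 ty -0.11 tz 0.31
```

>>> {"op": "carry_out", "data": {"moves": [{"tx":0.8,"ty":0,"tz":0,"yaw":0,"claw":-0.1},{"tx":0.8,"ty":0,"tz":0,"yaw":0,"claw":-0.1},{"tx":0.8,"ty":0,"tz":0,"yaw":0,"claw":-0.1},{"tx":0.8,"ty":-0.1,"tz":0,"yaw":0,"claw":-0.1},{"tx":0.8,"ty":0,"tz":0,"yaw":0,"claw":-0.1},{"tx":0.7,"ty":0,"tz":0.2,"yaw":0,"claw":-0.1},{"tx":0.5,"ty":0,"tz":0.2,"yaw":0,"claw":-0.1},{"tx":0,"ty":0,"tz":0.3,"yaw":0,"claw":-0.1}]}}

```text
time: 32.2
ee_pos: [0.5223, 0.1954, 0.185]
eef_rot: [2.246, 2.196, 0.003]
force: [0.2, -0.7, -1.4]
finger_gap: 0.628
gripper_force: 22.0
```

>>> {"op": "carry_out", "data": {"moves": [{"tx":0,"ty":0,"tz":0.3,"yaw":0,"claw":-0.1},{"tx":0,"ty":0,"tz":0.1,"yaw":0,"claw":-0.1},{"tx":0,"ty":0,"tz":0,"yaw":0,"claw":1},{"tx":0,"ty":0,"tz":0,"yaw":0,"claw":1},{"tx":0,"ty":0,"tz":0,"yaw":0,"claw":1},{"tx":0,"ty":0,"tz":0,"yaw":0,"claw":1},{"tx":0,"ty":0,"tz":-0.5,"yaw":0,"claw":1},{"tx":0,"ty":0,"tz":-0.7,"yaw":0,"claw":1}]}}

```text
time: 33.0
ee_pos: [0.521, 0.1919, 0.2239]
eef_rot: [-2.249, -2.191, 0.004]
force: [0.8, -0.3, 0.6]
finger_gap: 1.0
gripper_force: 0.0
```

>>> {"op": "carry_out", "data": {"moves": [{"tx":0,"ty":-0.4,"tz":-0.4,"yaw":0,"claw":-0.3},{"tx":0,"ty":-0.7,"tz":0,"yaw":0,"claw":-0.4},{"tx":0,"ty":-0.8,"tz":0,"yaw":0,"claw":-0.4},{"tx":0,"ty":-0.8,"tz":0,"yaw":0,"claw":-0.4},{"tx":0,"ty":-0.7,"tz":0,"yaw":0,"claw":-0.4},{"tx":0,"ty":-0.4,"tz":0,"yaw":0,"claw":-0.4},{"tx":0,"ty":0,"tz":0,"yaw":0,"claw":-0.4},{"tx":0,"ty":0,"tz":0,"yaw":0,"claw":-0.4}]}}

```text
time: 33.8
ee_pos: [0.3329, 0.1974, 0.2449]
eef_rot: [2.249, 2.192, 0.003]
force: [-0.9, 0.1, -0.7]
finger_gap: 0.304
gripper_force: 0.0
```

```bash
python3 -c "
from h import *
st();mat()
f=grab_frame('top'); cv2.imwrite('pics/t7.png',cv2.resize(f['image'][80:300,120:460,::-1],None,fx=2.3,fy=2.3))"
```

```text
t 33.8 p [332.9 197.4 244.9] x [0.025 1.    0.001] y [ 1.    -0.025  0.002] z [ 0.002  0.001 -1.   ] F [-0.9  0.1 -0.7] gap 0.3 gf 0.0
top (array([594.2, -88.1]), array([75.8, 75.1]), 0.2) 0.142
top (array([ 586.2, -357.9]), array([57.9, 53.9]), 7.5) 0.131
top (array([ 458.5, -357.3]), array([66.4, 73.9]), 44.2) 0.074
side (array([602.2, -88.9]), array([88.8, 69.1]), 32.5) 0.144
side (array([ 588. , -364.2]), array([51.3, 57.6]), 80.4) 0.131
side (array([ 457.2, -353.6]), array([66. , 67.4]), 9.9) 0.075
```

View pics/t7.png

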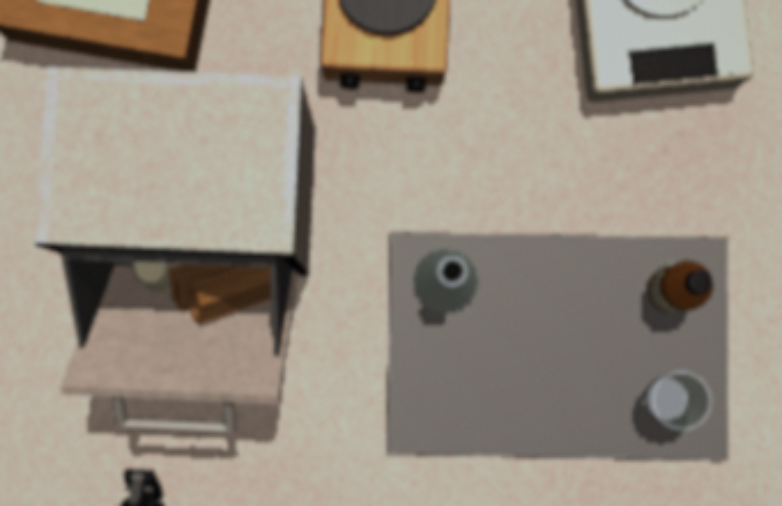

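>>> {"op": "carry_out", "data": {"moves": [{"tx":0.2,"ty":0,"tz":0.5,"yaw":0,"claw":-1},{"tx":0,"ty":0.2,"tz":0.5,"yaw":0,"claw":-1},{"tx":0,"ty":0.3,"tz":0.5,"yaw":0,"claw":-1},{"tx":0,"ty":0.3,"tz":0.5,"yaw":0,"claw":-1},{"tx":0,"ty":0,"tz":0.5,"yaw":0,"claw":-1},{"tx":0,"ty":0,"tz":0.5,"yaw":0,"claw":-1},{"tx":0,"ty":0,"tz":0.4,"yaw":0,"claw":-1},{"tx":0,"ty":0,"tz":0,"yaw":0,"claw":-1}]}}

```text
time: 34.75
ee_pos: [0.3711, 0.2053, 0.072]
eef_rot: [-2.249, -2.191, 0.007]
force: [-0.7, 1.0, -0.2]
finger_gap: -0.001
gripper_force: 0.0
```

```bash
python3 -c "
from h import *
f=grab_frame('side'); w=cloud(f)
s,r=st(); p=s['ee_pos']
m=(abs(w[...,0]-p[0])<.04)&(abs(w[...,1]-p[1])<.025)&(w[...,2]>.08)&(w[...,2]<.3); print('tip z',np.sort(w[m][:,2])[:8].round(3),'x max low',np.sort(w[m][w[m][:,2]<.14][:,0])[-5:].round(3))
th=np.arange(.74,-.01,-.06); bx=602-52*np.cos(th)-215*np.sin(th); bz=215*np.cos(th)-52*np.sin(th)
print(np.c_[th,bx-18,bz-14-37].round(1).tolist())
print((np.diff(np.c_[bx,bz],axis=0)/50).round(2).tolist())
plan([bx[0]-18,208,bz[0]-14-37])"
```

```text
t 34.8 p [372.  205.7  73.4] x [ 0.026  1.    -0.001] y [ 1.    -0.026 -0.003] z [-0.003 -0.001 -1.   ] F [0.2 0.7 1.6] gap -0.0 gf 0.0
tip z [0.106 0.109 0.112 0.112 0.112 0.112 0.113 0.113] x max low [0.382 0.382 0.382 0.383 0.383]
[[0.7, 400.6, 72.7], [0.7, 408.4, 83.5], [0.6, 416.8, 93.8], [0.6, 425.7, 103.5], [0.5, 435.3, 112.8], [0.4, 445.4, 121.4], [0.4, 456.0, 129.4], [0.3, 467.0, 136.7], [0.3, 478.5, 143.4], [0.2, 490.3, 149.4], [0.1, 502.5, 154.6], [0.1, 515.0, 159.2], [0.0, 527.7, 162.9]]
[[0.15, 0.22], [0.17, 0.21], [0.18, 0.2], [0.19, 0.18], [0.2, 0.17], [0.21, 0.16], [0.22, 0.15], [0.23, 0.13], [0.24, 0.12], [0.24, 0.11], [0.25, 0.09], [0.25, 0.08]]
t 34.8 p [372.  205.7  73.4] x [ 0.026  1.    -0.001] y [ 1.    -0.026 -0.003] z [-0.003 -0.001 -1.   ] F [0.2 0.7 1.6] gap -0.0 gf 0.0
yaw -0.0 tx 0.06 ty 0.57 tz 0.01
```

>>> {"op": "carry_out", "data": {"moves": [{"tx":0,"ty":0.3,"tz":0,"yaw":0,"claw":-1},{"tx":0,"ty":0.26,"tz":0,"yaw":0,"claw":-1},{"tx":0,"ty":0.15,"tz":-0.2,"yaw":0,"claw":-1},{"tx":0,"ty":0.17,"tz":-0.2,"yaw":0,"claw":-1},{"tx":0,"ty":0.18,"tz":-0.2,"yaw":0,"claw":-1},{"tx":0,"ty":0.19,"tz":-0.18,"yaw":0,"claw":-1},{"tx":0,"ty":0.2,"tz":-0.17,"yaw":0,"claw":-1},{"tx":0,"ty":0,"tz":0,"yaw":0,"claw":-1}]}}

```text
time: 35.6
ee_pos: [0.4441, 0.2044, 0.1238]
eef_rot: [-2.248, -2.191, 0.002]
force: [-10.5, 0.4, 8.3]
finger_gap: 0.0
gripper_force: 5.0
```

```bash
python3 -c "
from h import *
st();theta();f=grab_frame('side'); w=cloud(f)
m=(w[...,1]>.145)&(w[...,1]<.18)&(w[...,0]>.38)&(w[...,0]<.57)&(w[...,2]>.1)&(w[...,2]<.23); p=w[m]; b=p[p[:,0]<np.percentile(p[:,0],20)]; print('bar?',b.mean(0))
plan([528,208,163])"
```

```text
t 35.6 p [444.1 204.4 123.8] x [0.026 1.    0.001] y [ 1.    -0.026 -0.002] z [-0.002  0.001 -1.   ] F [-10.5   0.4   8.3] gap 0.0 gf 5.007448643445969
door strip top edge x min [0.4598 0.4778] z there 0.1774
front-most [0.4552 0.1757 0.1863] (array([433.5, 173.7]), array([85.1, 46.8]), 0.0)
bar? [0.46400619 0.15738714 0.17735158]
t 35.7 p [444.2 204.4 123. ] x [0.026 1.    0.001] y [ 1.    -0.026 -0.002] z [-0.002  0.001 -1.   ] F [-8.7  0.6  6.8] gap 0.0 gf 4.168479144573212
yaw -0.0 tx 0.11 ty 1.67 tz -0.8
```

Door is following (bar ≈ x 464, z 173). Continue the arc.

>>> {"op": "carry_out", "data": {"moves": [{"tx":0,"ty":0.21,"tz":-0.15,"yaw":0,"claw":-1},{"tx":0,"ty":0.22,"tz":-0.14,"yaw":0,"claw":-1},{"tx":0,"ty":0.23,"tz":-0.13,"yaw":0,"claw":-1},{"tx":0,"ty":0.24,"tz":-0.12,"yaw":0,"claw":-1},{"tx":0,"ty":0.24,"tz":-0.1,"yaw":0,"claw":-1},{"tx":0,"ty":0.25,"tz":-0.09,"yaw":0,"claw":-1},{"tx":0,"ty":0.15,"tz":-0.04,"yaw":0,"claw":-1},{"tx":0,"ty":0,"tz":0,"yaw":0,"claw":-1}]}}

```text
time: 36.5
ee_pos: [0.5234, 0.2023, 0.1609]
eef_rot: [2.25, 2.191, 0.002]
force: [-0.4, 0.6, -0.2]
finger_gap: -0.002
gripper_force: 0.0
```

```bash
cat >> h.py <<'E'
def bar():
    for n in('side','top'):
        f=grab_frame(n); w=cloud(f); m=(w[...,1]>.155)&(w[...,1]<.19)&(w[...,0]>.48)&(w[...,0]<.565)&(w[...,2]>.19)&(w[...,2]<.228); print(n,'bar x',np.median(w[m][:,0]).round(4),'z',np.median(w[m][:,2]).round(4),m.sum())
        for lo in(.11,.29):
            m=(w[...,1]>lo)&(w[...,1]<lo+.025)&(w[...,0]>.5)&(w[...,0]<.62)&(w[...,2]>.19)&(w[...,2]<.231); print('  door top front x',np.percentile(w[m][:,0],[3,10]).round(4) if m.sum() else None)
E
python3 -c "
from h import *
st();bar()"
```

```text
t 36.5 p [523.4 202.3 160.9] x [0.026 1.    0.   ] y [ 1.    -0.026  0.002] z [ 0.002  0.    -1.   ] F [-0.4  0.6 -0.2] gap -0.0 gf 0.0
side bar x 0.542 z 0.2199 46
  door top front x [0.5924 0.5926]
  door top front x [0.5982 0.5982]
top bar x 0.5418 z 0.2178 75
  door top front x [0.5915 0.5917]
  door top front x None
```

>>> {"op": "carry_out", "data": {"moves": [{"tx":0,"ty":0.1,"tz":0,"yaw":0,"claw":-1},{"tx":0,"ty":0.06,"tz":0,"yaw":0,"claw":-1},{"tx":0,"ty":0.04,"tz":0,"yaw":0,"claw":-1},{"tx":0,"ty":0.04,"tz":0,"yaw":0,"claw":-1},{"tx":0,"ty":0,"tz":0,"yaw":0,"claw":-1},{"tx":0,"ty":0,"tz":0,"yaw":0,"claw":-1},{"tx":0,"ty":0,"tz":0,"yaw":0,"claw":-1},{"tx":0,"ty":0,"tz":0,"yaw":0,"claw":-1}]}}

```text
time: 37.4
ee_pos: [0.5338, 0.202, 0.1603]
eef_rot: [-2.25, -2.193, -0.0]
force: [-0.4, 0.2, 0.7]
finger_gap: -0.003
gripper_force: 0.0
```

```bash
python3 -c "
from h import *
st();bar()"
```

```text
t 37.4 p [533.8 202.  160.3] x [0.026 1.    0.   ] y [ 1.    -0.026  0.   ] z [ 0.  0. -1.] F [-0.4  0.2  0.7] gap -0.0 gf 0.0
side bar x 0.5519 z 0.2226 39
  door top front x None
  door top front x None
top bar x 0.5508 z 0.22 71
  door top front x [0.5981 0.5981]
  door top front x None
```

>>> {"op": "carry_out", "data": {"moves": [{"tx":0,"ty":0.04,"tz":0,"yaw":0,"claw":-1},{"tx":0,"ty":0.03,"tz":0,"yaw":0,"claw":-1},{"tx":0,"ty":0.03,"tz":0,"yaw":0,"claw":-1},{"tx":0,"ty":0,"tz":0,"yaw":0,"claw":-1},{"tx":0,"ty":0,"tz":0,"yaw":0,"claw":-1},{"tx":0,"ty":0,"tz":0,"yaw":0,"claw":-1},{"tx":0,"ty":0,"tz":0,"yaw":0,"claw":-1},{"tx":0,"ty":0,"tz":0,"yaw":0,"claw":-1}]}}

```text
time: 38.3
ee_pos: [0.5345, 0.202, 0.1602]
eef_rot: [-2.245, -2.19, 0.008]
force: [-18.1, 0.1, 12.1]
finger_gap: 0.0
gripper_force: 9.2
```

```bash
python3 -c "
from h import *
st();bar()"
```

```text
t 38.3 p [534.5 202.  160.2] x [ 0.025  1.    -0.   ] y [ 1.    -0.025 -0.007] z [-0.007 -0.    -1.   ] F [-18.1   0.1  12.1] gap 0.0 gf 9.242246747016907
side bar x 0.5519 z 0.2222 39
  door top front x None
  door top front x None
top bar x 0.55 z 0.2201 68
  door top front x [0.5982 0.5982]
  door top front x None
```

>>> {"op": "carry_out", "data": {"moves": [{"tx":0,"ty":0.04,"tz":0,"yaw":0,"claw":-1},{"tx":0,"ty":0,"tz":0,"yaw":0,"claw":-1},{"tx":0,"ty":0,"tz":0,"yaw":0,"claw":-1},{"tx":0,"ty":0,"tz":0,"yaw":0,"claw":-1},{"tx":0,"ty":0,"tz":0,"yaw":0,"claw":-1},{"tx":0,"ty":0,"tz":0,"yaw":0,"claw":-1},{"tx":0,"ty":0,"tz":0,"yaw":0,"claw":-1},{"tx":0,"ty":0,"tz":0,"yaw":0,"claw":-1}]}}

```text
time: 39.2
ee_pos: [0.5346, 0.202, 0.1601]
eef_rot: [-2.243, -2.189, 0.012]
force: [-26.2, -0.4, 16.7]
finger_gap: -0.001
gripper_force: 13.4
```

>>> {"op": "carry_out", "data": {"moves": [{"tx":0,"ty":-0.2,"tz":0,"yaw":0,"claw":-1},{"tx":0,"ty":-0.4,"tz":0,"yaw":0,"claw":-1},{"tx":0,"ty":-0.5,"tz":0,"yaw":0,"claw":-1},{"tx":0,"ty":-0.5,"tz":-0.2,"yaw":0,"claw":-1},{"tx":0,"ty":-0.5,"tz":-0.3,"yaw":0,"claw":-1},{"tx":0,"ty":-0.3,"tz":-0.3,"yaw":0,"claw":-1},{"tx":0,"ty":0,"tz":0,"yaw":0,"claw":-1},{"tx":0,"ty":0,"tz":0,"yaw":0,"claw":-1}]}}

```text
time: 40.0
ee_pos: [0.4217, 0.2051, 0.2005]
eef_rot: [2.249, 2.192, 0.002]
force: [0.2, 0.1, 0.2]
finger_gap: -0.001
gripper_force: 0.0
```

```bash
python3 -c "
from h import *
st();bar();mat()
f=grab_frame('side'); cv2.imwrite('pics/s8.png',f['image'][:,:,::-1])"
```

```text
t 40.0 p [421.7 205.1 200.5] x [0.025 1.    0.   ] y [ 1.    -0.025  0.002] z [ 0.002  0.    -1.   ] F [0.2 0.1 0.2] gap -0.0 gf 0.0
side bar x 0.55 z 0.2223 34
  door top front x None
  door top front x None
top bar x 0.549 z 0.2203 77
  door top front x [0.5982 0.5982]
  door top front x [0.6024 0.6024]
top (array([592.8, -88.3]), array([76.6, 76.5]), 44.2) 0.142
top (array([ 586.3, -357.7]), array([58. , 55.1]), 8.0) 0.131
top (array([ 455.5, -354.7]), array([66.3, 65.7]), 43.3) 0.075
side (array([600. , -91.1]), array([84.2, 67.3]), 25.9) 0.144
side (array([ 588.5, -363.8]), array([49.4, 57.9]), 86.0) 0.131
side (array([ 456.8, -353.6]), array([65.2, 67.6]), 0.8) 0.075
```

View pics/s8.png

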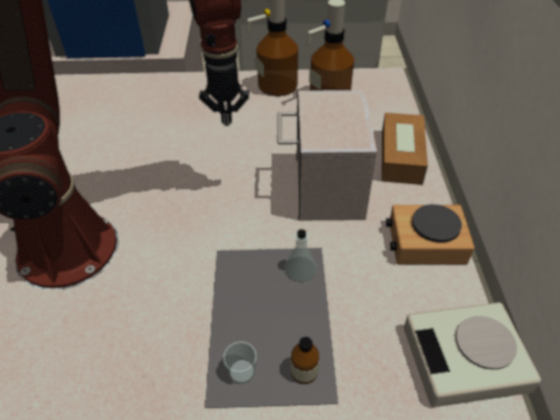

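The picture shows the bin shut, with the handle at (280,128). The mat holds only the flask (301,258), the bottle (305,360) and the beaker (240,360), none of them moved. The arm is clear of everything.

```bash
python3 -c "
from rig import workorder
print(workorder.hand_in())"
```

```text
the job is handed in; nothing more can be done
None
```

The paper ball, carton and core are in the bin and the bin is shut; the flask, bottle and beaker stand where they were, and I handed the job in at about 40 s.

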